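# Lock out the battery charging station and clear it

### The arm

A 6-joint arm with a two-finger parallel gripper is mounted at the origin on a cart in front of the work surface, level with it; the furniture and walls round the work are solid. World frame = base frame: x ahead of the robot, y to its left, z up, the work surface at z = 0. Lengths are in m, angles in degrees, forces in N, time in s.
With the tool pointing down it reaches from about 0.35 to 0.975 m from the base axis. Payload 4.9 kg.
Tool frame: the origin (TCP) lies midway between the tips of the shut fingers; the grasp point (between the pads) lies 19 mm behind it; z points along the fingers, y is the line along which they close (so a half turn about z gives the same grasp; the last joint's range is limited). The gripper opens to 85 mm and grips with 20 to 120 N. Pads are 22 mm wide; open, the fingers measure 114 mm over their backs; the gripper's body (76 mm by 85 mm) begins 54 mm behind the grasp point. The pads swing forward as they close: fully open they stand 13 mm farther back than shut.
Start: joints at [65.718, 3.019, 92.412, -0, 84.569, -6.818], TCP at [0.188, 0.596, 0.231] pointing down, gripper open.
Joint ranges: [-172.51, 172.51], [-57.92, 126.97], [3.15, 148.05], [-58.71, 238.71], [5.1, 150.11], [-179.66, 179.66]. Speed limits (degrees/s): [147.25, 147.25, 180, 180, 180, 180].

### API

Orientations are given as [roll, pitch, yaw] about the fixed x, y, z axes, in that order (R = Rz(yaw) Ry(pitch) Rx(roll)).
In Python, from station import r gives the robot as it stands. The module is installed in compiled form; this text tells all that it offers.
- The arm moves only by the tool step_arm, never from a script. Its argument "rows" is a list of rows, each a list of 7 numbers: the closure in counts, from 0 (fully open) to 255 (shut), then the shift along the tool's x, y, z as a fraction of full scale, then the turn, a rotation vector about the tool's x, y, z as a fraction of full scale. A call has 1 to 10 rows; each row shifts and turns the commanded pose from where the row before left it, along the tool's axes as they then stand; what a row does not reach is not made up. Full scale, the value 1, is 800 mm for a shift and 5 degrees for a turn. A row lasts 1/10 s, in which the tool goes at most 50 mm and 8.59 degrees, less where a joint would pass 70% of its speed; a pose out of reach is approached as far as the arm can. A call with a number of a shift or a turn outside -1 to 1 is refused whole. A call with a gripper value outside its range is refused whole. The fingers move at their own pace and stop on an object; "squeeze" is the grip in N (left out, the last holds). Time passes only in rows, so rows that do not move let the fingers close. It gives the time, the measured TCP pose, the force, the opening and the grip force at its end, in the units of the state.
- r.read_state(): the state, without advancing time (a new reading comes with each control period).
- r.snapshot(name): name is "scene" or "top" or "wrist"; returns the picture (420x560x3 uint8, red, green, blue); there is no depth.
- r.camera_model(name): a dict with "fovy" (degrees; the focal length in pixels is half the picture's height over the tangent of half this angle, whatever the lens; pixels are square), "cx", "cy" (the principal point, pixels), "k1" (the pictures are not rectified: a ray, as slopes to the right and down, at radius r is drawn at 1 + k1 r^2 times it, then the intrinsics apply), "R" (3x3) and "t" (3): a world point X has camera coordinates R X + t; the wrist camera has in their place "tool_from_camera" (4x4, takes a point from camera to tool coordinates, whose origin is the TCP and whose axes are the flange's). Camera axes: x right, y down, z forward; pixel columns grow to the right and rows downward; lengths in m; the calibration is good to about 2 mm. A picture is of the moment at which its call begins: read the wrist's pose just before it. camera_model takes no time and is no camera call.
- r.job_done(): hands the job in; it is judged then, once.
The state is a dict: "time": time; "qpos": joint angles; "joint_vel": joint speeds; "joint_efforts": joint torques, N m; "ee_pos": TCP position; "tcp_rot": TCP orientation; "ft_force": force on the tool from outside, world axes, zero at the start; "wrist_torque": the same for the moment, N m; "opening": opening from 0.0 (shut) to 1.0 (fully open); "grasp_force": force on a finger pad.
Only numpy, scipy, OpenCV 4.12 (cv2) and the standard library are available. Lean on these libraries where they do the work, as an engineer would, in place of code of your own. Each camera call takes 0.05 s, during which the arm holds its last target. There are 200 camera calls.

### The job

Shut the battery charging station down for the weekend: turn the guarded current dial on the console until the ammeter needle stands on its centre zero mark, then turn the isolator handle to OFF, then swing the lockout hasp fully out so that a padlock can be hung on it. Only after that lift off every battery pack and lay them all flat in the dark metal storage tray, leaving the rest of the bench as it is.

Things in the scene. Friction and masses are not known exactly. Their poses are not given: they have to be found in the camera images.
- console: Grey console, fixed: wedge 207 mm deep (x), 190 wide (y), 45 high in front, 120 at the back. Origin: centre of underside; x to its back, y to its left. Its top panel rises 20 degrees to the back. Top left: dial in a round guard collar; top right: ammeter, black box 62 x 70 x 12 mm, white face; below the middle: isolator; along the front edge: lockout hasp.
- dial (a joint): Turn of the current dial about the panel's normal, rad; grows clockwise as seen from above; 0 = pointer end straight up the slope, at the wide mark on the collar: zero current. Range -2.6 to 2.6, no stop at 0; starts 1.45 to 2.5. Needs about 0.04 N m and stays where it is left.
- dial_grip (a point): Middle of the dial's black bar knob: 44 mm long, 14 wide; knob top 24 mm, this point 15 mm above the panel face. z = panel normal (turning axis), x = along the bar to its pointer end (white line), y = across it. The knob stands inside an aluminium guard collar, 88 mm inner and 100 mm outer diameter, 26 mm high: fingers must go down inside it.
- needle (a joint): Ammeter needle, rad; geared to the dial: needle = 0.4 x dial. 0 = straight up the slope, on the wide centre zero mark of the white face; positive = to the right. Starts 0.58 to 1.0.
- isolator (a joint): Turn of the isolator handle about the panel's normal, rad: 0 = ON (bar up the slope), grows anticlockwise seen from above to its stop at 1.571 = OFF (bar across the panel, white-lined nose to the left). Needs about 0.12 N m, stays where left, starts 0 to 0.08. ON, it blocks the hasp; the hasp, when out, keeps it from going back to ON.
- isolator_grip (a point): Middle of the isolator's black bar handle: 76 mm long, 16 mm wide, from 8 to 34 mm above the panel face; this point is 21 mm above the face. Site axes: z = panel normal (the turning axis), x = along the bar to its nose, y = across the bar.
- hasp (a joint): Swing of the steel lockout hasp about the panel's normal, rad: 0 = stowed, arm along the panel's front edge pointing left; grows anticlockwise seen from above to its stop at 1.571 = fully out, arm pointing down the slope, padlock eye clear of the console's front. Needs about 0.04 N m, stays where left, starts 0 to 0.15. Passes about 1 rad only with the isolator OFF.
- hasp_knob (a point): Middle of the round steel finger knob on the hasp's arm: 16 mm diameter, standing along the panel normal 13 to 36 mm above the panel face (the flat arm lies under it); this point is 26 mm above the face and 40 mm from the pivot axis. z = panel normal, y = from the pivot to the knob, x = square to the arm.
- hasp_pivot (a point): Fixed point on the hasp's pivot axis at the same height off the panel as hasp_knob, 14 mm behind the panel's front edge. Axes as console (not tilted).
- dock: Charging dock, fixed: a grey slab 240 (x) x 196 (y) x 30 mm with four bays (2 x 2; bay centres at x +-56 mm, y +-45 mm) parted by ribs 6 mm wide and 5 mm high; a fence 6 mm wide and 14 mm high runs round the deck (inside 218 x 174 mm). Origin: centre of its underside; top face at z = 30 mm.
- tray: Dark sheet-metal storage tray, fixed: outside 162 (x) x 328 (y) x 28 mm high, walls and floor 4 mm, open on top. Origin: centre of its underside, axes along its sides. Room for four packs side by side along y (78 mm apart), each lying along x. Close behind it and the dock stands a fixed bench grinder, 264 mm tall, taking up x from 0.57 m and y from -0.46 to -0.11 m.
- oil_bottle: Bystander: small oil bottle, 37 mm diameter, 126 mm tall; origin at the centre of its underside. Leave it standing.
- spray_can: Bystander: red aerosol can, 59 mm diameter, 198 mm tall; origin at the centre of its underside. Leave it standing.
- spanner: Bystander: combination spanner 170 x 27 x 5 mm lying on the bench; origin at the centre of its underside. Leave it where it is.
- pack_0: Power tool battery pack, black with a red top, 101 (x) x 62 (y) x 60 mm (z), 0.34 to 0.55 kg. Origin: centre of underside. Body 62 mm wide up to 45 mm; above, from 45 to 60 mm, the red top is 80 (x) x 48 mm (y): take it across there. Two to four packs stand in the dock's bays, long side along the dock's x; the others are absent.
- pack_1: Power tool battery pack, black with a red top, 101 (x) x 62 (y) x 60 mm (z), 0.34 to 0.55 kg. Origin: centre of underside. Body 62 mm wide up to 45 mm; above, from 45 to 60 mm, the red top is 80 (x) x 48 mm (y): take it across there. Two to four packs stand in the dock's bays, long side along the dock's x; the others are absent.
- pack_2: Power tool battery pack, black with a red top, 101 (x) x 62 (y) x 60 mm (z), 0.34 to 0.55 kg. Origin: centre of underside. Body 62 mm wide up to 45 mm; above, from 45 to 60 mm, the red top is 80 (x) x 48 mm (y): take it across there. Two to four packs stand in the dock's bays, long side along the dock's x; the others are absent.
- pack_3: Power tool battery pack, black with a red top, 101 (x) x 62 (y) x 60 mm (z), 0.34 to 0.55 kg. Origin: centre of underside. Body 62 mm wide up to 45 mm; above, from 45 to 60 mm, the red top is 80 (x) x 48 mm (y): take it across there. Two to four packs stand in the dock's bays, long side along the dock's x; the others are absent.

How it is judged (in metres and radians):
On the way, in this order (a step that is already met when the one before it is completed fails the run):
1. the ammeter needle rests on its zero mark while the isolator is still on (value of joint needle between -0.08 and 0.08 rad and value of joint isolator below 0.3 rad), for 0.5 s.
2. the isolator handle is turned to OFF, the needle still on zero (value of joint needle between -0.08 and 0.08 rad and value of joint isolator above 1.45 rad), for 0.2 s.
3. the lockout hasp is swung fully out, the isolator still OFF (value of joint isolator above 1.45 rad and value of joint hasp above 1.4 rad), for 0.2 s.
At the end, for the whole second after the job is handed in: The needle is within 0.08 rad of zero, the isolator past 1.45 rad (OFF), the hasp past 1.4 rad (out), and every pack lies flat on the tray's floor between its walls (on its base or on a long side, within 0.12 rad), at rest (all of step 3 and value of joint needle between -0.08 and 0.08 rad and x of pack_0 in the frame of tray between -0.075 and 0.075 m and y of pack_0 in the frame of tray between -0.16 and 0.16 m and z of each of pack_0, pack_1, pack_2, pack_3 in the frame of tray below 0.075 m and ((angle between pack_0's own z axis and vertical below 0.12 rad and z of pack_0 in the frame of tray below 0.012 m) or (angle between pack_0's own z axis and vertical above 1.45 rad and z of pack_0 in the frame of tray below 0.042 m and angle between pack_0's own x axis and vertical above 1.4 rad)) and linear speed of each of pack_0, pack_1, pack_2, pack_3 below 0.02 m/s and x of pack_1 in the frame of tray between -0.075 and 0.075 m and y of pack_1 in the frame of tray between -0.16 and 0.16 m and ((angle between pack_1's own z axis and vertical below 0.12 rad and z of pack_1 in the frame of tray below 0.012 m) or (angle between pack_1's own z axis and vertical above 1.45 rad and z of pack_1 in the frame of tray below 0.042 m and angle between pack_1's own x axis and vertical above 1.4 rad)) and x of pack_2 in the frame of tray between -0.075 and 0.075 m and y of pack_2 in the frame of tray between -0.16 and 0.16 m and ((angle between pack_2's own z axis and vertical below 0.12 rad and z of pack_2 in the frame of tray below 0.012 m) or (angle between pack_2's own z axis and vertical above 1.45 rad and z of pack_2 in the frame of tray below 0.042 m and angle between pack_2's own x axis and vertical above 1.4 rad)) and x of pack_3 in the frame of tray between -0.075 and 0.075 m and y of pack_3 in the frame of tray between -0.16 and 0.16 m and ((angle between pack_3's own z axis and vertical below 0.12 rad and z of pack_3 in the frame of tray below 0.012 m) or (angle between pack_3's own z axis and vertical above 1.45 rad and z of pack_3 in the frame of tray below 0.042 m and angle between pack_3's own x axis and vertical above 1.4 rad))); the robot touches nothing.
It fails at once if a pack is lifted off the dock before the hasp is out (value of joint hasp below 1.2 rad and z of any of pack_0, pack_1, pack_2, pack_3 in the frame of dock above 0.09 m).
It fails at once if the oil bottle or the spray can is knocked over (angle between any of oil_bottle, spray_can's own z axis and vertical above 0.6 rad).
It fails at once if a bystander is shoved more than 6 cm from its place (distance of any of oil_bottle, spray_can, spanner from where it was at the start of the episode above 0.06 m).
Of pack_0, pack_1, pack_2, pack_3 only 2 to 4 are there at a start; the rules pass over those that are not, and their reading is None.
At some moment in a run one of pack_0, pack_1, pack_2, pack_3 may be knocked a few centimetres aside while the robot is not near it.
Once in a run the grip may slacken for a moment while it holds something.
It also fails if it takes over 210 s, if anything falls off the work surface, if the arm or the gripper's body presses on something with over 40 N, if the wrist force passes 120 N, or if a joint passes its speed limit or range.

## Working session

There is one attempt and no reset: what is moved stays moved. The work goes in short steps, Python scripts to look and compute and a tool call to move; the robot and the scene stay as the last step left them, time stands still between calls to the robot, and variables do not carry over. Pictures are saved under pics/ and viewed, at most 14 in all, crops included, and the job is handed in when it is done.

Besides the shell and the picture viewer there is one more tool, called after "Call:" as name([rows], argument=value, ...), one row to a line, values as JSON. step_arm: Moves the arm, as the interface text tells. Its arguments: {"type":"object","properties":{"rows":{"type":"array","items":{"type":"array","items":{"type":"number"}}},"squeeze":{"type":"number"}},"required":["rows"]}

```bash
mkdir -p pics; cat > h.py <<'E'
import numpy as np, cv2
from scipy.spatial.transform import Rotation as Ro
from station import r
def snap(n,f=None):
    im=r.snapshot(n)
    if f: cv2.imwrite('pics/'+f,im[:,:,::-1])
    return im
def ext(n):
    m=r.camera_model(n)
    if n=='wrist':
        s=r.read_state(); T=np.eye(4); T[:3,:3]=Ro.from_euler('xyz',s['tcp_rot'],degrees=True).as_matrix(); T[:3,3]=s['ee_pos']
        W=T@np.array(m['tool_from_camera']); R=W[:3,:3].T; t=-R@W[:3,3]
    else: R=np.array(m['R']);t=np.array(m['t'])
    f=210/np.tan(np.radians(m['fovy'])/2)
    return R,t,f,m['cx'],m['cy'],m['k1']
def ray(E,u,v):
    R,t,f,cx,cy,k=E
    d=np.array([(u-cx)/f,(v-cy)/f]); s=d.copy()
    for _ in range(30): s=d/(1+k*(s@s))
    w=R.T@np.array([s[0],s[1],1]); return -R.T@t, w
def onz(E,u,v,z):
    o,w=ray(E,u,v); return o+w*(z-o[2])/w[2]
def onplane(E,u,v,p,n):
    o,w=ray(E,u,v); return o+w*((p-o)@n)/(w@n)
def proj(E,X):
    R,t,f,cx,cy,k=E
    c=R@np.asarray(X)+t; s=c[:2]/c[2]; s=s*(1+k*(s@s)); return np.array([cx,cy])+f*s
E
python3 - <<'E'
from h import *
for n in('scene','top'):
    snap(n,n+'0.png'); R,t,f,cx,cy,k=ext(n); print(n,-R.T@t,R[2],f,cx,cy,k)
s=r.read_state();print(s)
print(r.camera_model('wrist'))
E
```

```text
scene [-0.00571734 -0.88440245  0.65105238] [ 0.46338541  0.76300063 -0.45067062] 456.4448476172945 278.66774632096616 215.46032114105944 -0.011609798734022576
top [0.36655853 0.07137578 1.55470208] [ 0.13965347 -0.01813029 -0.99003444] 497.5297713610337 277.0374196051448 213.44857541849402 -0.09527452514329586
{'time': 0.1, 'qpos': array([ 6.57176783e+01,  3.05367121e+00,  9.24840043e+01, -9.08958753e-04,
        8.45690584e+01, -6.81768082e+00]), 'joint_vel': array([-0.00697984, -0.03301507, -0.1800713 ,  0.04339594, -0.05536939,
        0.05349026]), 'joint_efforts': array([-1.86866496e-04, -3.94902277e+01, -3.71363282e+01, -1.34017832e-04,
        3.99437413e-03, -2.00754749e-05]), 'ee_pos': array([0.18733827, 0.59567203, 0.23018615]), 'tcp_rot': array([-1.79893913e+02, -1.17720874e-02,  1.62535435e+02]), 'ft_force': array([0.26757919, 0.3565901 , 0.11645335]), 'wrist_torque': array([-0.03150439,  0.00791805,  0.05892704]), 'grasp_force': 0.0, 'opening': 1.000235863740757}
{'fovy': 65.76109629770139, 'cx': 276.00999014173516, 'cy': 206.32838356045406, 'k1': -0.038907266776948786, 'tool_from_camera': array([[-5.99816972e-04, -9.65655208e-01, -2.59826209e-01,
         6.49589749e-02],
       [ 9.99999660e-01, -4.32236686e-04, -7.02104542e-04,
         1.86208307e-04],
       [ 5.65684488e-04, -2.59826542e-01,  9.65655139e-01,
        -1.42164998e-01],
       [ 0.00000000e+00,  0.00000000e+00,  0.00000000e+00,
         1.00000000e+00]])}
```

View pics/scene0.png

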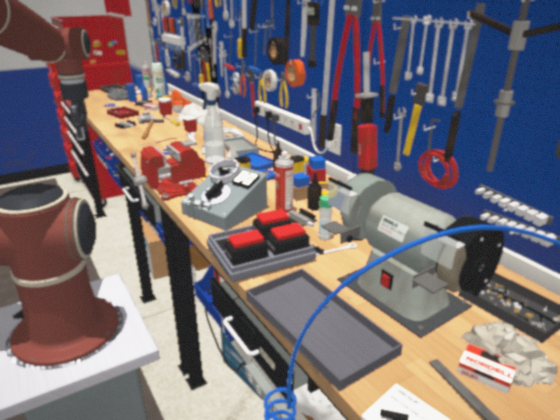

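View pics/top0.png

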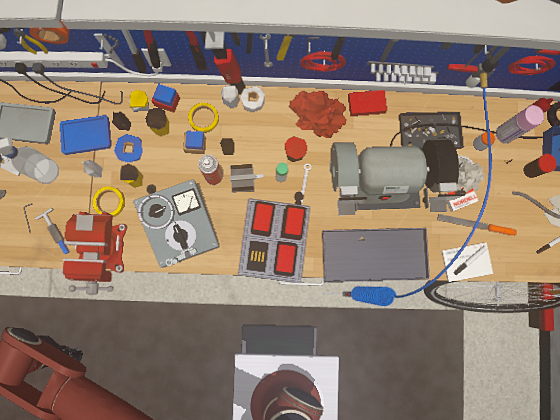

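The top view shows the console at about (177,222), slightly yawed. The dock is at (275,240) with three packs, at (263,218), (291,222) and (286,259), and the tray is at (375,255). Next I get rough positions and aim the wrist camera at the console.

```bash
python3 - <<'E'
from h import *
E=ext('top')
for n,u,v,z in [('dial',156,211,.1),('meter',186,200,.12),('isol',180,234,.09),('p1',263,218,.09),('p2',291,222,.09),('p3',286,259,.09),('tray',375,255,.028),('trFL',322,229,.028),('trBR',428,280,.028),('oil',282,170,.1),('can',210,170,.19),('spanner',304,183,0)]: print(n,onz(E,u,v,z).round(3))
im=r.snapshot('top')[160:290,120:330]
cv2.imwrite('pics/top_c.png',cv2.resize(im,None,fx=3.8,fy=3.8,interpolation=cv2.INTER_CUBIC)[:,:,::-1])
E
```

```text
dial [0.567 0.403 0.1  ]
meter [0.6   0.312 0.12 ]
isol [0.502 0.329 0.09 ]
p1 [0.558 0.086 0.09 ]
p2 [0.549 0.002 0.09 ]
p3 [0.439 0.014 0.09 ]
tray [ 0.462 -0.263  0.028]
trFL [ 0.538 -0.097  0.028]
trBR [ 0.389 -0.43   0.028]
oil [0.703 0.034 0.1  ]
can [0.676 0.238 0.19 ]
spanner [ 0.687 -0.04   0.   ]
```

View pics/top_c.png

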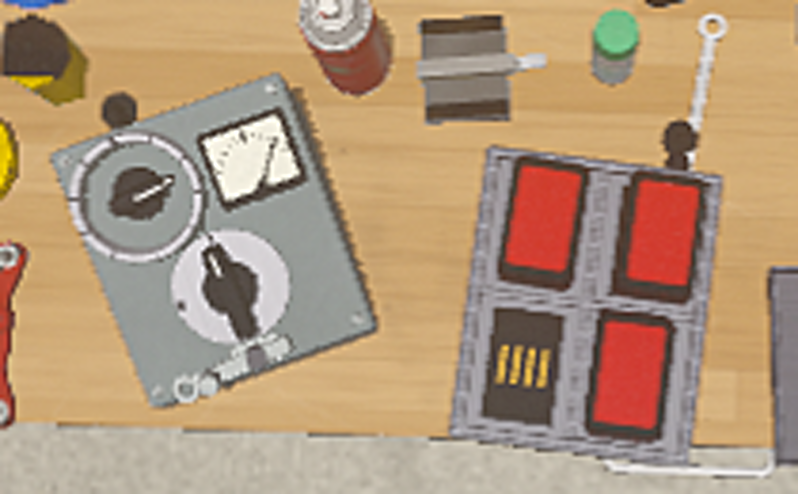

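```bash
cat >> h.py <<'E'
def cur():
    s=r.read_state(); return np.array(s['ee_pos']),Ro.from_euler('xyz',s['tcp_rot'],degrees=True)
def plan(p,R,N,p0=None,R0=None):
    """constant row repeated N times taking the tool from the present pose to p,R"""
    if p0 is None: p0,R0=cur()
    D=R0.inv()*R; d=R0.inv().apply(np.asarray(p)-p0); w=D.as_rotvec()/N
    M=sum(Ro.from_rotvec(w*k).as_matrix() for k in range(N))
    x=np.linalg.solve(M,d)
    print(N,'rows',np.r_[x/.8,np.degrees(w)/5].round(4).tolist(),'mm/row',(1000*np.linalg.norm(x)).round(1))
def toolR(zdir,ydir):
    z=np.asarray(zdir)/np.linalg.norm(zdir); y=ydir-z*(z@ydir); y/=np.linalg.norm(y)
    return Ro.from_matrix(np.c_[np.cross(y,z),y,z])
E
python3 - <<'E'
from h import *
E=ext('top')
c=lambda x,y,z:onz(E,120+x/3.8,160+y/3.8,z)
BL,BR,FR,FL=c(52,157,.12),c(283,73,.12),c(377,328,.045),c(155,407,.045)
for p in(BL,BR,FR,FL):print(p.round(4))
f=(FL+FR)/2;b=(BL+BR)/2
x=b-f; print('len',x, 'w',np.linalg.norm(BL-BR),np.linalg.norm(FL-FR))
for d in (b-f,):print('yaw',np.degrees(np.arctan2(d[1],d[0])))
for d in (BL-BR,FL-FR):print('yaw',np.degrees(np.arctan2(-d[0],d[1])))
ce=(f+b)/2;yaw=np.arctan2((b-f)[1],(b-f)[0]);X=np.array([np.cos(yaw),np.sin(yaw),0]);Y=np.array([-X[1],X[0],0])
n=-np.sin(.349)*X+np.cos(.349)*np.array([0,0,1]);print('centre',ce,n)
R=toolR(-n,-Y)   # camera on front side
R2=toolR(-n,Y)
P=ce+n*.22
print(R.as_euler('xyz',degrees=True),R2.as_euler('xyz',degrees=True),P)
for RR in(R,R2): plan(P,RR,10); 
E
```

```text
[0.591  0.4657 0.12  ]
[0.6625 0.2907 0.12  ]
[0.4731 0.2161 0.045 ]
[0.4043 0.3901 0.045 ]
len [0.18807159 0.07508164 0.075     ] w 0.1890243892242425 0.18710194722001572
yaw 21.76279495417544
yaw 22.241953308488927
yaw 21.58536002829696
centre [0.5327074  0.34065858 0.0825    ] [-0.3175858  -0.1267861   0.93971514]
[180.         -19.99622705  21.76279495] [-180.           19.99622705 -158.23720505] [0.46283853 0.31276564 0.28923733]
10 rows [-0.0515, 0.0378, -0.0126, -0.4911, 0.1768, 2.7796] mm/row 52.1
10 rows [-0.036, -0.0359, -0.0025, -0.1386, -0.385, -0.7761] mm/row 40.7
```

Call:
step_arm([
  [0, -0.036, -0.036, -0.0025, -0.139, -0.385, -0.776],
  [0, -0.036, -0.036, -0.0025, -0.139, -0.385, -0.776],
  [0, -0.036, -0.036, -0.0025, -0.139, -0.385, -0.776],
  [0, -0.036, -0.036, -0.0025, -0.139, -0.385, -0.776],
  [0, -0.036, -0.036, -0.0025, -0.139, -0.385, -0.776],
  [0, -0.036, -0.036, -0.0025, -0.139, -0.385, -0.776],
  [0, -0.036, -0.036, -0.0025, -0.139, -0.385, -0.776],
  [0, -0.036, -0.036, -0.0025, -0.139, -0.385, -0.776],
  [0, -0.036, -0.036, -0.0025, -0.139, -0.385, -0.776],
  [0, -0.036, -0.036, -0.0025, -0.139, -0.385, -0.776],
])

```text
time: 1.15
ee_pos: [0.4638, 0.3107, 0.2899]
tcp_rot: [180.0, 20.1, -158.1]
ft_force: [-0.3, 1.0, 0.6]
opening: 0.998
grasp_force: 0.0
```

```bash
python3 - <<'E'
from h import *
print(cur()[0],r.read_state()['tcp_rot'],r.read_state()['qpos'])
snap('wrist','w1.png')
E
```

```text
[0.46378987 0.31072668 0.28992865] [ 179.9542214    20.13437453 -158.10084113] [ 27.05433808 -21.04889665 109.91391543  -1.82545536  71.080602
 -84.5663759 ]
```

View pics/w1.png

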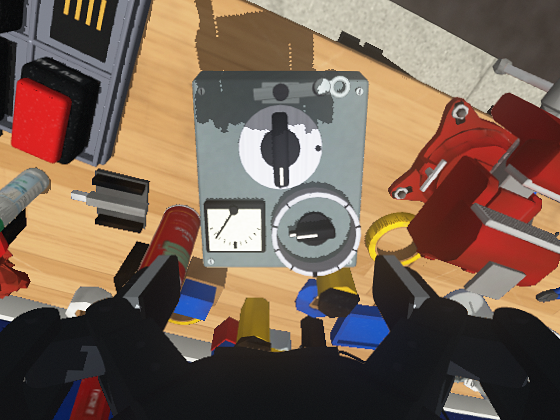

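The wrist view shows the console upside down: isolator bar at (281,148), hasp knob near (318,87), meter at (235,226), collar at (316,230) with the dial pointer end near (290,236). I enlarge it for pixel accuracy.

```bash
python3 - <<'E'
import cv2
im=cv2.imread('pics/w1.png')[65:275,185:375]
cv2.imwrite('pics/w1c.png',cv2.resize(im,None,fx=2.8,fy=2.8,interpolation=cv2.INTER_CUBIC))
E
```

```text
(no output)
```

View pics/w1c.png

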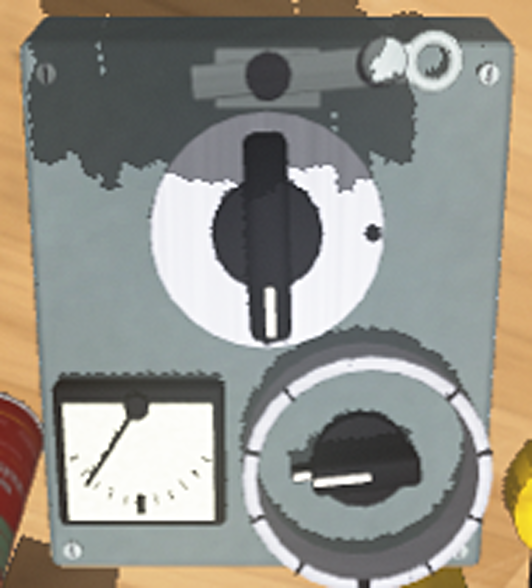

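```bash
cat > con.py <<'E'
from h import *
yaw=np.radians(21.8); ce=np.array([0.5327,0.3407,0.0825])
Xc=np.array([np.cos(yaw),np.sin(yaw),0]);Y=np.array([-Xc[1],Xc[0],0])
n=-np.sin(np.radians(20))*Xc+np.cos(np.radians(20))*np.array([0,0,1]);S=np.cross(Y,n) # S up slope
def loc(E,u,v,h):
    p=onplane(E,u,v,ce+n*h,n)-ce; return np.array([p@S,p@Y])
def W(s,y,h): return ce+S*s+Y*y+n*h
E
python3 - <<'E'
from con import *
E=ext('wrist'); c=lambda x,y,h:(loc(E,185+x/2.8,65+y/2.8,h)*1000).round(1)
for a in [('fr',25,45,0),('fl',512,45,0),('br',50,562,0),('disc R',150,230,.003),('disc L',383,230,.003),('disc f',267,112,.003),('disc b',267,348,.003),('nose',270,342,.034),('tail',264,132,.034),('colR',245,470,.026),('colL',493,470,.026),('col f',369,356,.026),('col mark',364,582,.026),('inner f',369,370,.026),('line a',313,482,.024),('line b',370,478,.024),('knob lo',360,505,.024),('base f',360,408,.01),('base L',420,470,.01),('piv',137,405,.012),('tip',88,485,.012),('mark',141,503,.012),('hknob',378,58,.036),('eye',434,60,.013),('pivot',268,76,.015)]: print(a[0],c(*a[1:]))
E
```

```text
fr [-99.  -94.5]
fl [-99.   89.2]
br [113.9 -97.5]
disc R [-29.9 -48.8]
disc L [-30.   42.5]
disc f [-74.3  -3.1]
disc b [17.4 -2.8]
nose [ 8.2 -2. ]
tail [-66.6  -4.4]
colR [ 61.4 -11.5]
colL [61.4 86.3]
col f [15.3 35.8]
col mark [110.   36.9]
inner f [20.8 35.9]
line a [67.2 15.5]
line b [65.5 38.1]
knob lo [77.  34.5]
base f [40.6 34.8]
base L [67.2 60.4]
piv [ 38.8 -55.1]
tip [ 73.2 -76.6]
mark [ 81.1 -54.9]
hknob [-90.9  34.3]
eye [-92.3  57.6]
pivot [-86.5  -2.9]
```

```bash
python3 - <<'E'
from con import *
E=ext('wrist');T=ext('top');Sc=ext('scene')
def tri(a,b):
    o1,d1=ray(E,185+a[0]/2.8,65+a[1]/2.8);o2,d2=ray(T,120+b[0]/3.8,160+b[1]/3.8)
    M=np.c_[d1,-d2];k=np.linalg.lstsq(M,o2-o1,rcond=None)[0];p=o1+d1*k[0];q=o2+d2*k[1]
    m=(p+q)/2;e=m-ce;print(m.round(4),'s,y,h',(np.array([e@S,e@Y,e@n])*1000).round(1),'gap',np.linalg.norm(p-q))
tri((369,470),(136.5,197.5));tri((267,230),(231,287));tri((434,60),(185,389));tri((25,45),(377,328));tri((512,45),(155,407))
tri((137,405),(261,186));tri((50,562),(283,73));tri((270,342),(209,243))
E
```

```text
[0.5607 0.3935 0.132 ] s,y,h [59.8 38.6 30.9] gap 0.003930051686434465
[0.4974 0.3244 0.0968] s,y,h [-31.6  -2.1  26.7] gap 0.002402502185302205
[0.419  0.3539 0.097 ] s,y,h [-89.6  54.4  48.1] gap 0.006394935146363331
[0.4745 0.2174 0.0613] s,y,h [-101.   -92.9   14.2] gap 0.007638924609314884
[0.4061 0.3801 0.0812] s,y,h [-97.2  83.6  34. ] gap 0.007123231686916979
[0.5735 0.3014 0.1206] s,y,h [ 34.9 -51.7  27.9] gap 0.002723339305850225
[0.6608 0.2894 0.1285] s,y,h [109.6 -95.2   9.1] gap 7.86425007066826e-05
[0.5287 0.3387 0.1191] s,y,h [ 8.3 -0.4 35.9] gap 0.0034384141523529045
```

```bash
python3 - <<'E'
from con import *
th=np.radians(85)
R=toolR(-n,S*np.sin(th)+Y*np.cos(th))
plan(W(.065,.037,.075),R,18)
p0,R0=cur(); a=W(.065,.037,.16); plan(a,R,18)
plan(W(.065,.037,.045),R,3,a,R)
E
```

```text
18 rows [-0.0014, 0.0055, 0.0102, 0.002, 0.0055, 0.9446] mm/row 9.3
18 rows [-0.0014, 0.0055, 0.0043, 0.002, 0.0055, 0.9446] mm/row 5.7
3 rows [-0.0, -0.0, 0.0479, 0.0, 0.0, 0.0] mm/row 38.3
```

Call:
step_arm([
  [147, -0.0014, 0.0055, 0.0102, 0.002, 0.0055, 0.945],
  [147, -0.0014, 0.0055, 0.0102, 0.002, 0.0055, 0.945],
  [147, -0.0014, 0.0055, 0.0102, 0.002, 0.0055, 0.945],
  [147, -0.0014, 0.0055, 0.0102, 0.002, 0.0055, 0.945],
  [147, -0.0014, 0.0055, 0.0102, 0.002, 0.0055, 0.945],
  [147, -0.0014, 0.0055, 0.0102, 0.002, 0.0055, 0.945],
  [147, -0.0014, 0.0055, 0.0102, 0.002, 0.0055, 0.945],
  [147, -0.0014, 0.0055, 0.0102, 0.002, 0.0055, 0.945],
  [147, -0.0014, 0.0055, 0.0102, 0.002, 0.0055, 0.945],
])

```text
time: 2.1
ee_pos: [0.4927, 0.3603, 0.2276]
tcp_rot: [166.2, 14.3, 157.3]
ft_force: [-0.1, 0.6, 0.4]
opening: 0.424
grasp_force: 0.0
```

Call:
step_arm([
  [147, -0.0014, 0.0055, 0.0102, 0.002, 0.0055, 0.945],
  [147, -0.0014, 0.0055, 0.0102, 0.002, 0.0055, 0.945],
  [147, -0.0014, 0.0055, 0.0102, 0.002, 0.0055, 0.945],
  [147, -0.0014, 0.0055, 0.0102, 0.002, 0.0055, 0.945],
  [147, -0.0014, 0.0055, 0.0102, 0.002, 0.0055, 0.945],
  [147, -0.0014, 0.0055, 0.0102, 0.002, 0.0055, 0.945],
  [147, -0.0014, 0.0055, 0.0102, 0.002, 0.0055, 0.945],
  [147, -0.0014, 0.0055, 0.0102, 0.002, 0.0055, 0.945],
  [147, -0.0014, 0.0055, 0.0102, 0.002, 0.0055, 0.945],
])

```text
time: 3.0
ee_pos: [0.5459, 0.3922, 0.1715]
tcp_rot: [160.5, 1.3, 116.3]
ft_force: [-0.7, -0.2, 0.3]
opening: 0.423
grasp_force: 0.0
```

```bash
python3 - <<'E'
from con import *
th=np.radians(85)
R=toolR(-n,S*np.sin(th)+Y*np.cos(th))
p,R0=cur();e=p-ce;print('s y h',e@S,e@Y,e@n,r.read_state()['qpos'],r.read_state()['opening'])
plan(W(.065,.037,.006),R,5)
E=ext('wrist');im=snap('wrist');cv2.imwrite('pics/w2.png',im[:,:,::-1])
E
```

```text
s y h 0.05993086048994728 0.04292376296034368 0.07290472690962173 [ 30.46372314   0.4789636  102.42831309  -3.1291621   57.73880635
   5.16094959] 0.42259389512329026
5 rows [-0.0016, 0.0012, 0.0167, -0.0165, -0.0114, -0.0129] mm/row 13.5
```

View pics/w2.png

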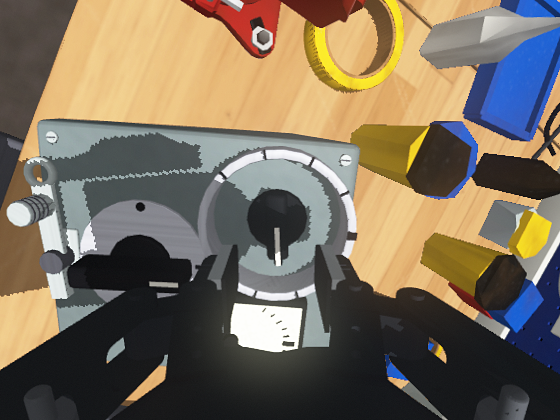

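The collar is centred near (278,223). The pointer line runs straight down the image from (277,232) to (277,263), so the fingers straddle the bar.

```bash
python3 - <<'E'
from con import *
E=ext('wrist')
for u,v,h in [(277.5,223.5,.026),(198,223,.026),(357,223,.026),(278,147,.026),(278,300,.026),(277,228,.024),(277,264,.024),(277,215,.02)]: print((loc(E,u,v,h)*1000).round(1))
E
```

```text
[60.1 46.8]
[11.8 43.1]
[108.1  51. ]
[56.7 92.5]
[64.6 -5.2]
[60.1 43.2]
[62.  19.2]
[59.5 50.3]
```

```bash
python3 - <<'E'
from con import *
for i in range(2):
    p,R0=cur();e=p-ce;print('s y h',e@S,e@Y,e@n,r.read_state()['tcp_rot'],r.read_state()['joint_vel'].round(2))
    E=ext('wrist');im=snap('wrist');
    cv2.imwrite('pics/w3.png',im[:,:,::-1])
old=cv2.imread('pics/w2.png')[:,:,::-1]
print('shift',cv2.phaseCorrelate(np.float32(old[100:310,20:400].mean(2)),np.float32(im[100:310,20:400].mean(2))))
g=im.astype(int); m=((g.min(2)>165)&(g.max(2)-g.min(2)<25)).astype(np.uint8)
cs,_=cv2.findContours(m,cv2.RETR_LIST,cv2.CHAIN_APPROX_NONE)
for c in cs:
    if len(c)>60: print(len(c),cv2.boundingRect(c),cv2.fitEllipse(c))
E
```

```text
s y h 0.05956876586429102 0.04256724121973328 0.07161338225642203 [160.55259621   1.30612339 116.1652593 ] [ 0.05 -1.11  1.24 -0.18  1.81 -9.15]
s y h 0.05923435638549177 0.04260257639269103 0.07211129523124955 [160.58806493   1.41369004 116.47268833] [ 0.15 -1.3   0.2   0.18  0.69 -3.45]
shift ((0.9012673838276157, -0.3053404485988409), 0.9470188758439488)
207 (231, 303, 72, 49) ((267.2281494140625, 326.4412841796875), (48.365699768066406, 78.87371826171875), 97.04730224609375)
88 (257, 291, 40, 10) ((276.59173583984375, 295.7224426269531), (8.704841613769531, 46.88579177856445), 91.2729263305664)
79 (47, 271, 21, 27) ((56.98002243041992, 284.2026672363281), (16.97446060180664, 31.04873275756836), 163.67723083496094)
104 (533, 234, 27, 53) ((546.7279052734375, 261.4624938964844), (5.895022869110107, 69.53240966796875), 29.026859283447266)
167 (66, 220, 31, 44) ((81.58832550048828, 240.30543518066406), (28.321903228759766, 35.706302642822266), 17.93442726135254)
110 (39, 209, 26, 44) ((51.10744094848633, 232.3151092529297), (20.530881881713867, 47.04851150512695), 169.46707153320312)
65 (7, 201, 24, 25) ((18.584585189819336, 213.0165557861328), (20.537492752075195, 25.309728622436523), 131.0512237548828)
87 (343, 194, 15, 39) ((351.2059326171875, 212.55125427246094), (9.85835075378418, 44.926788330078125), 170.2417449951172)
67 (32, 182, 22, 18) ((43.7803840637207, 189.9895477294922), (13.998651504516602, 22.577640533447266), 106.7230224609375)
424 (223, 149, 108, 56) ((271.905029296875, 204.86326599121094), (99.68543243408203, 109.14830780029297), 86.30977630615234)
364 (230, 140, 127, 55) ((233.3202362060547, 190.1454315185547), (88.78778076171875, 232.73629760742188), 80.83015441894531)
146 (483, 16, 60, 27) ((502.2225036621094, 25.280675888061523), (20.52707862854004, 66.13941192626953), 77.42254638671875)
```

```bash
python3 - <<'E'
from con import *
th=np.radians(85)
R=toolR(-n,S*np.sin(th)+Y*np.cos(th))
plan(W(.0605,.040,.008),R,5)
E
```

```text
5 rows [-0.0007, 0.0003, 0.0162, -0.019, -0.011, -0.0014] mm/row 13.0
```

Call:
step_arm([
  [147, -0.0007, 0.0003, 0.0162, -0.019, -0.011, 0],
  [147, -0.0007, 0.0003, 0.0162, -0.019, -0.011, 0],
  [147, -0.0007, 0.0003, 0.0162, -0.019, -0.011, 0],
  [147, -0.0007, 0.0003, 0.0162, -0.019, -0.011, 0],
  [147, -0.0007, 0.0003, 0.0162, -0.019, -0.011, 0],
  [147, 0, 0, 0, 0, 0, 0],
])

```text
time: 3.75
ee_pos: [0.5677, 0.3975, 0.1083]
tcp_rot: [160.2, 1.7, 116.4]
ft_force: [-1.5, 0.2, -0.3]
opening: 0.421
grasp_force: 0.0
```

Call:
step_arm([
  [147, 0, 0, 0.0015, 0, 0, 0],
  [147, 0, 0, 0.0015, 0, 0, 0],
  [147, 0, 0, 0, 0, 0, 0],
])

```text
time: 4.05
ee_pos: [0.5698, 0.3989, 0.1104]
tcp_rot: [159.9, 1.7, 116.4]
ft_force: [-0.6, 0.1, 0.2]
opening: 0.423
grasp_force: 0.0
```

Call:
step_arm([
  [147, 0, 0, 0.0012, 0, 0, 0],
  [147, 0, 0, 0, 0, 0, 0],
])

```text
time: 4.25
ee_pos: [0.5699, 0.3989, 0.1091]
tcp_rot: [159.9, 1.7, 116.4]
ft_force: [0.6, -0.4, -0.2]
opening: 0.427
grasp_force: 0.0
```

Call:
step_arm([
  [147, 0, 0, 0.0012, 0, 0, 0],
  [147, 0, 0, 0, 0, 0, 0],
])

```text
time: 4.45
ee_pos: [0.5701, 0.3989, 0.1078]
tcp_rot: [159.9, 1.7, 116.4]
ft_force: [0.9, 1.0, -0.1]
opening: 0.421
grasp_force: 0.0
```

```bash
python3 - <<'E'
from con import *
p,R0=cur();e=p-ce;s=r.read_state();print('s y h',e@S,e@Y,e@n,s['ft_force'],s['ft_force']@n)
snap('wrist','w4.png')
E
```

```text
s y h 0.0615602656276289 0.040146282640987824 0.004490071111094136 [ 0.94258281  0.98182147 -0.06512682] -0.48523292609782365
```

View pics/w4.png

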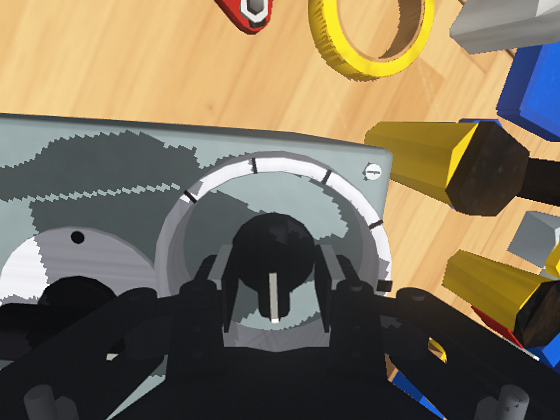

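```bash
python3 - <<'E'
from con import *
E=ext('wrist');p,R=cur()
for y in(-.018,0,.018):
  for z in (-.019,0): print(y,z,proj(E,p+R.apply([0,y,z])).round(1))
# direction of the bar's white line: (272,272)-(276,321)
for h in(.024,): print((loc(E,272,272,h)*1000).round(1),(loc(E,276,321,h)*1000).round(1))
o=-E[0].T@E[1]-ce;print('cam s y h',o@S,o@Y,o@n)
E
```

```text
-0.018 -0.019 [232.2 280.5]
-0.018 0 [237.4 261.3]
0 -0.019 [275.1 280.5]
0 0 [275.2 261.3]
0.018 -0.019 [318.1 280.5]
0.018 0 [313.1 261.3]
[59.8 44.2] [63.5 21.1]
cam s y h 0.056163214170939106 0.1052708160098529 0.1464116174096581
```

The fingers stand inside the collar either side of the bar, whose white line runs (272,272)–(276,321). A small shift, then I close.

Call:
step_arm([
  [147, 0.0025, -0.001, 0.001, 0, 0, -0.4],
  [147, 0, 0, 0.001, 0, 0, -0.4],
  [255, 0, 0, 0, 0, 0, 0],
  [255, 0, 0, 0, 0, 0, 0],
  [255, 0, 0, 0, 0, 0, 0],
  [255, 0, 0, 0, 0, 0, 0],
], squeeze=30)

```text
time: 5.1
ee_pos: [0.5686, 0.4001, 0.1058]
tcp_rot: [160.2, 3.0, 120.1]
ft_force: [-4.2, -3.0, 3.6]
opening: 0.156
grasp_force: 31.5
```

Call:
step_arm([
  [255, 0, 0, 0, 0, 0, -1],
  [255, 0, 0, 0, 0, 0, -1],
  [255, 0, 0, 0, 0, 0, -1],
  [255, 0, 0, 0, 0, 0, -1],
  [255, 0, 0, 0, 0, 0, -1],
])

```text
time: 5.6
ee_pos: [0.5688, 0.4003, 0.1059]
tcp_rot: [163.2, 11.1, 144.2]
ft_force: [-2.8, -2.4, 2.7]
opening: 0.153
grasp_force: 31.4
```

Call:
step_arm([
  [255, 0, 0, 0, 0, 0, -1],
  [255, 0, 0, 0, 0, 0, -1],
  [255, 0, 0, 0, 0, 0, -1],
  [255, 0, 0, 0, 0, 0, -1],
  [255, 0, 0, 0, 0, 0, -1],
])

```text
time: 6.1
ee_pos: [0.5688, 0.4005, 0.106]
tcp_rot: [169.3, 17.1, 169.2]
ft_force: [-2.2, -2.2, 1.4]
opening: 0.151
grasp_force: 31.3
```

Call:
step_arm([
  [255, 0, 0, 0, 0, 0, -1],
  [255, 0, 0, 0, 0, 0, -1],
  [255, 0, 0, 0, 0, 0, -1],
  [255, 0, 0, 0, 0, 0, -1],
  [255, 0, 0, 0, 0, 0, -1],
  [255, 0, 0, 0, 0, 0, -1],
  [255, 0, 0, 0, 0, 0, 0],
])

```text
time: 6.8
ee_pos: [0.5688, 0.4008, 0.106]
tcp_rot: [179.5, 20.1, -159.4]
ft_force: [-2.8, -0.7, 1.7]
opening: 0.155
grasp_force: 31.2
```

```bash
python3 - <<'E'
from con import *
p,R0=cur();e=p-ce;s=r.read_state();f=s['ft_force'];print('s y h',e@S,e@Y,e@n,'f',f@S,f@Y,f@n,s['wrist_torque'],s['qpos'])
yv=R0.as_matrix()[:,1];print('theta',np.degrees(np.arctan2(yv@S,yv@Y)))
snap('wrist','w5.png')
E
```

```text
s y h 0.06050829764548378 0.04240910147000004 0.00299006645360976 f -2.036640893852653 0.41439764644341603 2.5952844779757207 [-0.1058331   0.62736922  0.11351965] [ 30.1909848    7.32937829 102.02848282  -3.65232631  50.78063538
 -78.66176094]
theta 1.141211369780485
```

View pics/w5.png

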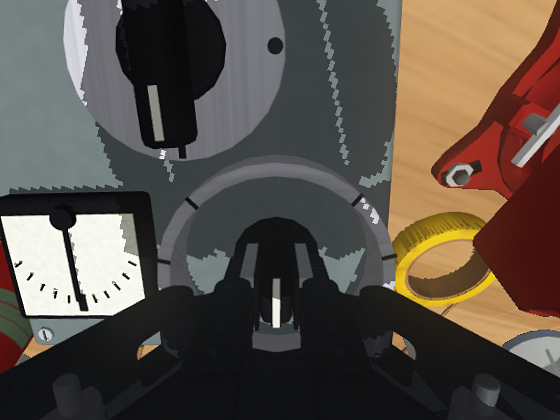

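The needle, from (62,217) to (82,305), now covers the wide mark; I check its angle on the face plane and then release.

```bash
python3 - <<'E'
from con import *
E=ext('wrist');a=loc(E,62,217,.012);b=loc(E,82,305,.012);d=b-a;print(a,b,'needle deg',np.degrees(np.arctan2(-d[1],d[0])))
a=loc(E,276,280,.024);b=loc(E,276,325,.024);d=b-a;print('dial deg',np.degrees(np.arctan2(-d[1],d[0])))
for q in [(275,46,.003),(64,46,.003),(285,46,.003),(175,158,.003)]: print(loc(E,*q))
for q in [(154,88,.034),(159,140,.034),(138,147,.034),(194,147,.034)]: print('bar',loc(E,*q))
E
```

```text
[ 0.03375913 -0.05056977] [ 0.07708963 -0.04975642] needle deg -1.0753597163884863
dial deg 1.2551667506195348
[-0.03338214  0.04358806]
[-0.03634287 -0.04261346]
[-0.03329622  0.0476105 ]
[ 0.01061238 -0.00108019]
bar [-0.01563471  0.00395566]
bar [0.00102803 0.0037929 ]
bar [ 0.00315851 -0.00366654]
bar [0.00367087 0.01545318]
```

Call:
step_arm([
  [147, 0, 0, 0, 0, 0, 0],
  [147, 0, 0, 0, 0, 0, 0],
  [147, 0, 0, 0, 0, 0, 0],
  [147, 0, 0, -0.04, 0, 0, 0],
  [147, 0, 0, -0.05, 0, 0, 0],
  [147, 0, 0, -0.05, 0, 0, 0],
  [147, 0, 0, 0, 0, 0, 0],
])

```text
time: 7.55
ee_pos: [0.5357, 0.3879, 0.22]
tcp_rot: [179.4, 20.9, -159.4]
ft_force: [1.0, -0.0, 1.7]
opening: 0.421
grasp_force: 0.0
```

```bash
python3 - <<'E'
from con import *
p,R0=cur();e=p-ce;print('s y h',e@S,e@Y,e@n)
im=snap('wrist','w6.png')
E
```

```text
s y h 0.06611973299297506 0.04275814655018702 0.12222758411618388
```

View pics/w6.png

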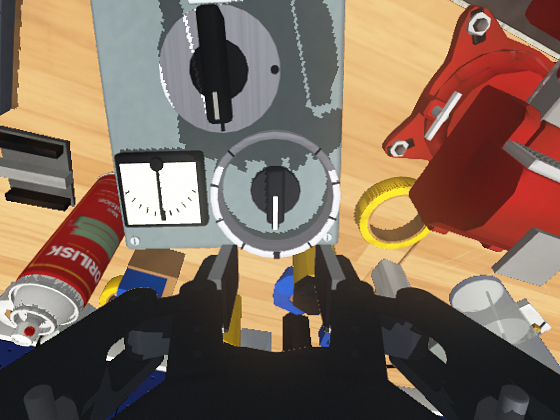

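The pointer end is at (276,228) on the wide mark, and the needle is on its centre mark. For the isolator I work from the offset to the now known dial axis.

```bash
python3 - <<'E'
from con import *
E=ext('wrist')
for nm,u,v,h in [('colL',341,192,.026),('colR',210,192,.026),('colb',276,258,.026),('colf',276,129,.026),('discR',159,68,.003),('discL',280,68,.003),('discb',220,132,.003),('nose',215,123,.034),('nose top',211,10,.034),('knobdial',275,194,.024)]: print(nm,(loc(E,u,v,h)*1000).round(1))
E
```

```text
colL [53.  90.6]
colR [51.  -6.5]
colb [105.2  41.3]
colf [ 6.5 43.3]
discR [-39.1 -42.7]
discL [-36.8  47.2]
discb [ 8.7 -0.1]
nose [1.3 2.1]
nose top [-68.1   4.1]
knobdial [54.  41.6]
```

```bash
python3 - <<'E'
from con import *
R=toolR(-n,-Y); p0,R0=cur()
# half turn in place first, then translate
H=R0*Ro.from_rotvec([0,0,np.pi])
plan(W(-.032,.0023,.07),R,5,p0,H)
print((H.inv()*R).as_rotvec(degrees=True))
E
```

```text
5 rows [-0.024, 0.0103, 0.0122, -0.0038, -0.0245, -0.046] mm/row 23.0
[-0.09472031 -0.61371609 -1.15045993]
```

Call:
step_arm([
  [135, 0, 0, 0, 0, 0, 1],
  [135, 0, 0, 0, 0, 0, 1],
  [135, 0, 0, 0, 0, 0, 1],
  [135, 0, 0, 0, 0, 0, 1],
  [135, 0, 0, 0, 0, 0, 1],
  [135, 0, 0, 0, 0, 0, 1],
  [135, 0, 0, 0, 0, 0, 1],
  [135, 0, 0, 0, 0, 0, 1],
  [135, 0, 0, 0, 0, 0, 1],
  [135, 0, 0, 0, 0, 0, 1],
])

```text
time: 8.6
ee_pos: [0.533, 0.3858, 0.209]
tcp_rot: [164.2, 12.3, 148.7]
ft_force: [-0.7, -0.2, 0.6]
opening: 0.473
grasp_force: 0.0
```

Call:
step_arm([
  [135, 0, 0, 0, 0, 0, 1],
  [135, 0, 0, 0, 0, 0, 1],
  [135, 0, 0, 0, 0, 0, 1],
  [135, 0, 0, 0, 0, 0, 1],
  [135, 0, 0, 0, 0, 0, 1],
  [135, 0, 0, 0, 0, 0, 1],
  [135, 0, 0, 0, 0, 0, 1],
  [135, 0, 0, 0, 0, 0, 1],
  [135, 0, 0, 0, 0, 0, 1],
  [135, 0, 0, 0, 0, 0, 1],
])

```text
time: 9.6
ee_pos: [0.533, 0.3858, 0.209]
tcp_rot: [160.4, -3.8, 101.1]
ft_force: [-0.9, -0.2, -0.8]
opening: 0.471
grasp_force: 0.0
```

Call:
step_arm([
  [135, 0, 0, 0, 0, 0, 1],
  [135, 0, 0, 0, 0, 0, 1],
  [135, 0, 0, 0, 0, 0, 1],
  [135, 0, 0, 0, 0, 0, 1],
  [135, 0, 0, 0, 0, 0, 1],
  [135, 0, 0, 0, 0, 0, 1],
  [135, 0, 0, 0, 0, 0, 1],
  [135, 0, 0, 0, 0, 0, 1],
  [135, 0, 0, 0, 0, 0, 1],
  [135, 0, 0, 0, 0, 0, 1],
])

```text
time: 10.6
ee_pos: [0.533, 0.3858, 0.209]
tcp_rot: [170.1, -17.4, 52.0]
ft_force: [0.9, -0.8, 1.1]
opening: 0.471
grasp_force: 0.0
```

Call:
step_arm([
  [135, 0, 0, 0, 0, 0, 1],
  [135, 0, 0, 0, 0, 0, 1],
  [135, 0, 0, 0, 0, 0, 1],
  [135, 0, 0, 0, 0, 0, 1],
  [135, 0, 0, 0, 0, 0, 1],
  [135, 0, 0, 0, 0, 0, 1],
  [135, 0, 0, 0, 0, 0, 0],
])

```text
time: 11.3
ee_pos: [0.533, 0.3859, 0.2092]
tcp_rot: [-179.6, -20.0, 20.6]
ft_force: [0.3, 0.0, -0.4]
opening: 0.466
grasp_force: 0.0
```

```bash
python3 - <<'E'
from con import *
R=toolR(-n,-Y); p,R0=cur();e=p-ce;print('s y h',e@S,e@Y,e@n, r.read_state()['qpos'])
plan(W(-.032,.0023,.06),R,5)
E
```

```text
s y h 0.05933243991461117 0.041827283743963065 0.11324252036037777 [ 30.73101594  -3.48068962 102.65709624  -3.48591655  61.10808639
 101.21231689]
5 rows [-0.0227, 0.0101, 0.0133, 0.0004, 0.0006, -0.045] mm/row 22.6
```

Call:
step_arm([
  [135, -0.0227, 0.0101, 0.0133, 0, 0, -0.045],
  [135, -0.0227, 0.0101, 0.0133, 0, 0, -0.045],
  [135, -0.0227, 0.0101, 0.0133, 0, 0, -0.045],
  [135, -0.0227, 0.0101, 0.0133, 0, 0, -0.045],
  [135, -0.0227, 0.0101, 0.0133, 0, 0, -0.045],
  [135, 0, 0, 0, 0, 0, 0],
  [135, 0, 0, 0, 0, 0, 0],
  [135, 0, 0, 0, 0, 0, 0],
  [135, 0, 0, 0, 0, 0, 0],
])

```text
time: 12.2
ee_pos: [0.4865, 0.3255, 0.1314]
tcp_rot: [-180.0, -20.3, 21.8]
ft_force: [-0.7, -0.3, 0.8]
opening: 0.472
grasp_force: 0.0
```

```bash
python3 - <<'E'
from con import *
R=toolR(-n,-Y); p,R0=cur();e=p-ce;print('s y h',e@S,e@Y,e@n, r.read_state()['qpos'])
plan(W(-.032,.0023,.008),R,4)
snap('wrist','w7.png');E=ext('wrist');print(proj(E,p),proj(E,W(-.032,.0023,.034)),proj(E,W(.006,.0023,.034)),proj(E,W(-.07,.0023,.034)))
E
```

```text
s y h -0.028900256452149074 0.003072316896262132 0.0625160164593318 [ 27.42293824  -9.77246063 116.23895841  -2.37820769  53.37745848
  96.66324774]
4 rows [-0.001, 0.0002, 0.017, -0.0018, -0.0133, 0.0016] mm/row 13.7
[275.17176948 262.5787568 ] [276.68897144 246.1634202 ] [276.72573659 179.36882092] [276.65414398 305.85829109]
```

View pics/w7.png

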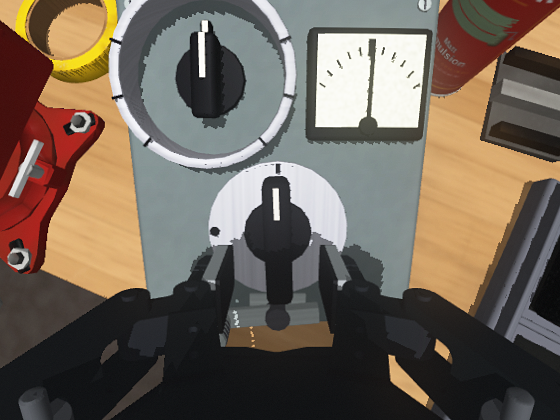

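The isolator bar runs from nose (275,178) to tail (280,303), matching the prediction; needle on zero. Descend and grip.

Call:
step_arm([
  [135, -0.001, 0, 0.017, 0, 0, 0],
  [135, -0.001, 0, 0.017, 0, 0, 0],
  [135, -0.001, 0, 0.017, 0, 0, 0],
  [135, 0, 0, 0.014, 0, 0, 0],
  [135, 0, 0, 0, 0, 0, 0],
  [255, 0, 0, 0, 0, 0, 0],
  [255, 0, 0, 0, 0, 0, 0],
  [255, 0, 0, 0, 0, 0, 0],
  [255, 0, 0, 0, 0, 0, 0],
], squeeze=60)

```text
time: 13.15
ee_pos: [0.5001, 0.3303, 0.0806]
tcp_rot: [180.0, -20.2, 21.8]
ft_force: [3.6, -2.1, -5.0]
opening: 0.177
grasp_force: 45.4
```

Call:
step_arm([
  [255, 0, 0, 0, 0, 0, -0.8],
  [255, 0, 0, 0, 0, 0, -0.8],
  [255, 0, 0, 0, 0, 0, -0.8],
  [255, 0, 0, 0, 0, 0, -0.8],
])

```text
time: 13.55
ee_pos: [0.4999, 0.3305, 0.0805]
tcp_rot: [174.2, -19.3, 38.9]
ft_force: [0.2, -2.2, 0.0]
opening: 0.173
grasp_force: 62.0
```

Call:
step_arm([
  [255, 0, 0, 0, 0, 0, -1],
  [255, 0, 0, 0, 0, 0, -1],
  [255, 0, 0, 0, 0, 0, -1],
  [255, 0, 0, 0, 0, 0, -1],
  [255, 0, 0, 0, 0, 0, -1],
  [255, 0, 0, 0, 0, 0, -1],
  [255, 0, 0, 0, 0, 0, -1],
])

```text
time: 14.25
ee_pos: [0.4993, 0.3309, 0.0804]
tcp_rot: [164.2, -12.5, 74.7]
ft_force: [-1.5, -0.5, 0.6]
opening: 0.17
grasp_force: 62.3
```

Call:
step_arm([
  [255, 0, 0, 0, 0, 0, -1],
  [255, 0, 0, 0, 0, 0, -1],
  [255, 0, 0, 0, 0, 0, -1],
  [255, 0, 0, 0, 0, 0, -1],
  [255, 0, 0, 0, 0, 0, -1],
  [255, 0, 0, 0, 0, 0, -1],
  [255, 0, 0, 0, 0, 0, -0.6],
  [255, 0, 0, 0, 0, 0, 0],
])

```text
time: 15.05
ee_pos: [0.4986, 0.3308, 0.0801]
tcp_rot: [160.1, -2.1, 106.2]
ft_force: [-5.4, -1.0, 2.2]
opening: 0.173
grasp_force: 62.9
```

```bash
python3 - <<'E'
from con import *
p,R0=cur();e=p-ce;s=r.read_state();f=s['ft_force'];print('s y h',e@S,e@Y,e@n,'f',f@S,f@Y,f@n,s['wrist_torque']@n,s['qpos'][5])
yv=R0.as_matrix()[:,1];print('theta',np.degrees(np.arctan2(yv@S,-yv@Y)))
E
```

```text
s y h -0.03397112201576985 0.0035003503413088962 0.009817745357606591 f -4.352884252324867 1.0777918809245126 3.8794447741006772 0.11989436767105918 12.753962416800846
theta 84.0155334836243
```

Call:
step_arm([
  [255, 0, 0, 0, 0, 0, -0.5],
  [255, 0, 0, 0, 0, 0, -0.4],
  [255, 0, 0, 0, 0, 0, -0.3],
  [255, 0, 0, 0, 0, 0, 0],
])

```text
time: 15.45
ee_pos: [0.4986, 0.3308, 0.0801]
tcp_rot: [160.0, -0.1, 111.8]
ft_force: [-5.6, -1.3, 3.1]
opening: 0.169
grasp_force: 62.8
```

```bash
cat > st.py <<'E'
from con import *
p,R0=cur();e=p-ce;s=r.read_state();f=s['ft_force'];print('s y h',(e@S).round(4),(e@Y).round(4),(e@n).round(4),'f',f@S,f@Y,f@n,'T',s['wrist_torque']@n,s['qpos'].round(1))
yv=R0.as_matrix()[:,1];print('theta',np.degrees(np.arctan2(yv@S,-yv@Y)),s['opening'],s['time'])
E
python3 st.py
```

```text
s y h -0.0341 0.0035 0.0098 f -4.279237497946264 0.9104586185948382 4.840403623035392 T -0.1984744720076955 [ 27.3  -3.8 116.1  -2.4  47.7   6.8]
theta 89.91264648946445 0.16949870549546062 15.45
```

Call:
step_arm([
  [255, 0, 0, 0, 0, 0, -0.3],
  [255, 0, 0, 0, 0, 0, -0.3],
  [255, 0, 0, 0, 0, 0, 0],
  [255, 0, 0, 0, 0, 0, 0],
])

```text
time: 15.85
ee_pos: [0.4985, 0.3311, 0.0801]
tcp_rot: [160.0, 0.7, 114.3]
ft_force: [-6.3, -1.1, 2.9]
opening: 0.174
grasp_force: 68.4
```

```bash
python3 st.py
```

```text
s y h -0.034 0.0038 0.0099 f -4.9270427447732 1.3105215725408021 4.904475758913779 T -1.4611140117112327 [ 27.3  -3.8 116.1  -2.3  47.7   4. ]
theta 92.6182868873531 0.1736997759185601 15.85
```

Call:
step_arm([
  [255, 0, 0, 0, 0, 0, 0.5],
  [135, 0, 0, 0, 0, 0, 0],
  [135, 0, 0, 0, 0, 0, 0],
  [135, 0, 0, 0, 0, 0, 0],
  [135, 0, 0, -0.03, 0, 0, 0],
  [135, 0, 0, -0.04, 0, 0, 0],
  [135, 0, -0.02, -0.04, 0, 0, 0],
  [135, 0, -0.02, 0, 0, 0, 0],
  [135, 0, 0, 0, 0, 0, 0],
  [135, 0, 0, 0, 0, 0, 0],
])

```text
time: 16.85
ee_pos: [0.444, 0.3078, 0.1516]
tcp_rot: [159.9, 0.2, 112.3]
ft_force: [0.5, -0.6, -0.6]
opening: 0.477
grasp_force: 0.0
```

Call:
step_arm([
  [170, 0, 0, 0, 0, 0, 0],
  [170, 0, 0, 0, 0, 0, 0],
  [170, 0, 0, 0, 0, 0, 0],
])

```text
time: 17.15
ee_pos: [0.4443, 0.3079, 0.1513]
tcp_rot: [159.9, 0.2, 112.3]
ft_force: [0.1, 0.1, 0.2]
opening: 0.334
grasp_force: 0.0
```

```bash
python3 st.py; python3 - <<'E'
from con import *
import pickle
E=ext('wrist');pickle.dump(E,open('E8.pkl','wb'));im=snap('wrist','w8.png')
print([proj(E,W(*q)).round() for q in [(-.0895,.0023,.036),(-.093,.0393,.036),(-.033,.0025,.034)]])
E
```

```text
s y h -0.0651 0.0024 0.097 f 0.15638879610806247 0.05510615694516112 0.14376307490154575 T -0.001035797383009703 [ 27.9 -18.  120.9  -2.5  57.1   6.6]
theta 90.50048653953735 0.33377361831756086 17.15
[array([238., 222.]), array([231., 165.]), array([324., 221.])]
```

View pics/w8.png

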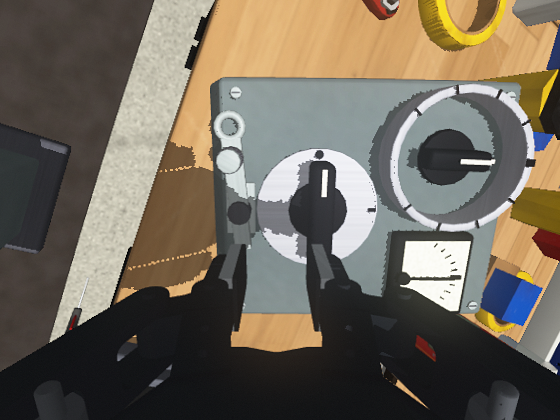

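The isolator is OFF with its nose to the left. The hasp knob top is at (229,160), its pivot at (238,212).

```bash
python3 - <<'E'
from con import *
E=ext('wrist')
k=loc(E,229,160,.036);pv=loc(E,238,212,.018);i=loc(E,320,210,.034);col=loc(E,461,157,.026)
print('knob',k,'pivot',pv,'iso',i,'col',col,loc(E,229,126,.013))
d=k-pv;print(np.linalg.norm(d),'phi',np.degrees(np.arctan2(-d[0],d[1])))
np.save('hasp.npy',np.r_[k,pv])
ph=np.arctan2(-d[0],d[1]); K=W(k[0],k[1],.016)
# arm direction u = Y cos - S sin; tool y across arm
R=toolR(-n,S*np.cos(ph)+Y*np.sin(ph))
plan(W(k[0],k[1],.06),R,4); plan(K,R,3,W(k[0],k[1],.06),R)
E
```

```text
knob [-0.09436141  0.04266291] pivot [-0.09160896  0.00372167] iso [-0.03589385  0.01015023] col [0.05732321 0.04502752] [-0.09701655  0.06284989]
0.039038393290902355 phi 4.043064015213238
4 rows [0.0129, -0.0087, 0.0116, 0.0042, -0.0002, -0.1772] mm/row 15.5
3 rows [0.0, -0.0, 0.0183, 0.0, 0.0, 0.0] mm/row 14.7
```

Call:
step_arm([
  [170, 0.0127, -0.0084, 0.0116, 0, 0, -0.18],
  [170, 0.0127, -0.0084, 0.0116, 0, 0, -0.18],
  [170, 0.0127, -0.0084, 0.0116, 0, 0, -0.18],
  [170, 0.0127, -0.0084, 0.0116, 0, 0, -0.18],
  [170, 0, 0, 0, 0, 0, 0],
  [170, 0, 0, 0.0183, 0, 0, 0],
  [170, 0, 0, 0.0183, 0, 0, 0],
  [170, 0, 0, 0.0183, 0, 0, 0],
  [170, 0, 0, 0, 0, 0, 0],
  [170, 0, 0, 0, 0, 0, 0],
])

```text
time: 18.2
ee_pos: [0.4305, 0.3453, 0.0661]
tcp_rot: [159.9, 1.4, 115.7]
ft_force: [0.5, -0.5, 0.9]
opening: 0.332
grasp_force: 0.0
```

Call:
step_arm([
  [255, 0, 0, 0, 0, 0, 0],
  [255, 0, 0, 0, 0, 0, 0],
  [255, 0, 0, 0, 0, 0, 0],
  [255, 0, 0, 0, 0, 0, 0],
], squeeze=30)

```text
time: 18.6
ee_pos: [0.4306, 0.3456, 0.0668]
tcp_rot: [159.9, 1.4, 115.7]
ft_force: [-2.8, -0.1, 3.4]
opening: 0.172
grasp_force: 29.6
```

```bash
python3 st.py; python3 - <<'E'
from con import *
p,R=cur(); e=p-ce; k=np.array([e@S,e@Y]); pv=np.array([-.0905,.0025]); d=k-pv;print('rad',np.linalg.norm(d),np.degrees(np.arctan2(-d[0],d[1])))
r0=.040; pv=k-d/np.linalg.norm(d)*r0
A=Ro.from_rotvec(n*np.radians(87)); pw=W(pv[0],pv[1],e@n)
plan(pw+A.apply(p-pw),A*R,18)
E
```

```text
s y h -0.0927 0.0425 0.017 f -1.2784928870475767 0.9806884137430761 4.116844182762208 T 0.024687597167132466 [ 33.   -9.1 122.4  -5.2  46.9   9.9]
theta 94.09841778216513 0.1715201286461367 18.6
rad 0.04003483623088904 3.1291337191995905
18 rows [-0.0001, -0.0042, -0.0, 0.0006, 0.0031, -0.9667] mm/row 3.4
```

Call:
step_arm([
  [255, 0, -0.0042, 0, 0, 0, -0.967],
  [255, 0, -0.0042, 0, 0, 0, -0.967],
  [255, 0, -0.0042, 0, 0, 0, -0.967],
  [255, 0, -0.0042, 0, 0, 0, -0.967],
  [255, 0, -0.0042, 0, 0, 0, -0.967],
  [255, 0, -0.0042, 0, 0, 0, -0.967],
])

```text
time: 19.2
ee_pos: [0.4158, 0.334, 0.0602]
tcp_rot: [162.9, 10.8, 143.5]
ft_force: [-5.5, 0.8, 5.0]
opening: 0.169
grasp_force: 29.8
```

Call:
step_arm([
  [255, 0, -0.0042, 0, 0, 0, -0.967],
  [255, 0, -0.0042, 0, 0, 0, -0.967],
  [255, 0, -0.0042, 0, 0, 0, -0.967],
  [255, 0, -0.0042, 0, 0, 0, -0.967],
  [255, 0, -0.0042, 0, 0, 0, -0.967],
  [255, 0, -0.0042, 0, 0, 0, -0.967],
])

```text
time: 19.8
ee_pos: [0.4084, 0.3157, 0.0551]
tcp_rot: [170.3, 17.7, 172.6]
ft_force: [-6.6, 0.4, 6.5]
opening: 0.168
grasp_force: 30.0
```

```bash
python3 st.py
```

```text
s y h -0.1265 0.023 0.0169 f -3.4241468209176835 2.8783162798803104 8.151646617159527 T -0.025091088962060616 [ 31.1 -13.7 127.6  -4.3  46.3 -50.5]
theta 152.30323319812817 0.16802821088396197 19.8
```

Going well. The rest, plus a little to press on the stop.

Call:
step_arm([
  [255, 0, -0.0042, 0, 0, 0, -0.967],
  [255, 0, -0.0042, 0, 0, 0, -0.967],
  [255, 0, -0.0042, 0, 0, 0, -0.967],
  [255, 0, -0.0042, 0, 0, 0, -0.967],
  [255, 0, -0.0042, 0, 0, 0, -0.967],
  [255, 0, -0.0042, 0, 0, 0, -0.967],
  [255, 0, 0, 0, 0, 0, 0],
  [255, 0, 0, 0, 0, 0, 0],
])

```text
time: 20.6
ee_pos: [0.4107, 0.2954, 0.0531]
tcp_rot: [-179.6, 20.0, -157.0]
ft_force: [-9.9, -3.1, 8.7]
opening: 0.173
grasp_force: 30.3
```

```bash
python3 st.py
```

```text
s y h -0.1323 0.0033 0.0169 f -6.71473119055168 0.7585871493047687 11.698504880943277 T 0.028890204371928043 [ 28.6 -15.3 129.1  -3.2  46.4 -82.6]
theta -178.8448465549051 0.1732039803297706 20.6
```

Call:
step_arm([
  [255, 0, -0.002, 0, 0, 0, 0],
  [255, 0, -0.002, 0, 0, 0, 0],
  [255, 0, 0, 0, 0, 0, 0],
])

```text
time: 20.9
ee_pos: [0.4112, 0.2941, 0.0531]
tcp_rot: [-179.8, 20.0, -157.0]
ft_force: [-11.7, 4.9, 8.3]
opening: 0.169
grasp_force: 30.3
```

```bash
python3 st.py
```

```text
s y h -0.1323 0.0019 0.0169 f -5.682005066706479 8.907422222919267 10.886568109094496 T 0.25746036834729863 [ 28.2 -15.4 129.2  -2.7  46.3 -83.2]
theta -178.89999638488266 0.1689235221768051 20.9
```

Call:
step_arm([
  [150, 0, 0, 0, 0, 0, 0],
  [150, 0, 0, 0, 0, 0, 0],
  [150, 0, 0, 0, 0, 0, 0],
  [150, 0, 0, -0.03, 0, 0, 0],
  [150, 0, 0, -0.05, 0, 0, 0],
  [150, 0, 0, -0.05, 0, 0, 0],
  [150, 0, 0, -0.05, 0, 0, 0],
  [0, 0, 0, 0, 0, 0, 0],
  [0, 0, 0, 0, 0, 0, 0],
  [0, 0, 0, 0, 0, 0, 0],
])

```text
time: 21.9
ee_pos: [0.3661, 0.2738, 0.1863]
tcp_rot: [-179.6, 20.0, -157.0]
ft_force: [-0.7, 0.2, 0.5]
opening: 0.905
grasp_force: 0.0
```

```bash
python3 - <<'E'
from con import *
print(cur()[0]); snap('wrist','w9.png')
plan([.45,.05,.33],toolR([0,0,-1],np.array([0,1.,0])),10)
im=snap('top','top2.png')
E=ext('top')
g=cv2.cvtColor(im,cv2.COLOR_RGB2HSV); m=(((g[:,:,0]<8)|(g[:,:,0]>172))&(g[:,:,1]>150)&(g[:,:,2]>90)).astype(np.uint8)
m[:,:225]=0;m[:190]=0;m[:,330:]=0
cs,_=cv2.findContours(m,cv2.RETR_EXTERNAL,cv2.CHAIN_APPROX_NONE)
for c in cs:
    if cv2.contourArea(c)>100: q=cv2.minAreaRect(c);print(q,onz(E,*q[0],.09).round(4))
E
```

```text
[0.36609792 0.27379714 0.18627387]
10 rows [-0.0076, -0.0294, -0.0172, 0.0716, 0.3948, 0.4539] mm/row 28.0
((285.2286682128906, 258.05633544921875), (16.4746150970459, 26.93190574645996), 6.709836483001709) [0.4416 0.0165 0.09  ]
((293.9599609375, 220.7799835205078), (16.263456344604492, 26.44579315185547), 8.13010311126709) [ 0.5528 -0.0063  0.09  ]
((262.4189453125, 216.9864959716797), (16.27549934387207, 26.468236923217773), 9.462322235107422) [0.5611 0.0876 0.09  ]
```

View pics/w9.png

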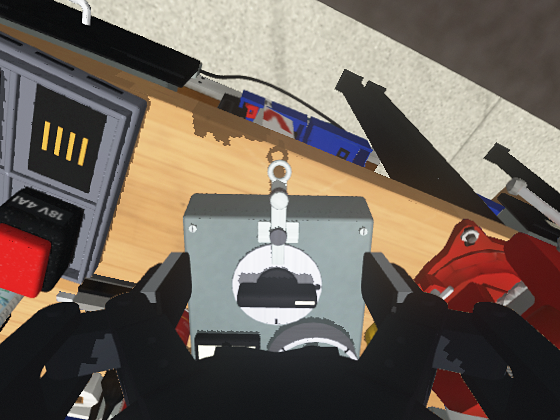

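The hasp points down the slope with its eye clear at (279,171), and the isolator bar lies across. Now over the dock.

Call:
step_arm([
  [0, -0.0076, -0.0294, -0.0172, 0.0716, 0.395, 0.454],
  [0, -0.0076, -0.0294, -0.0172, 0.0716, 0.395, 0.454],
  [0, -0.0076, -0.0294, -0.0172, 0.0716, 0.395, 0.454],
  [0, -0.0076, -0.0294, -0.0172, 0.0716, 0.395, 0.454],
  [0, -0.0076, -0.0294, -0.0172, 0.0716, 0.395, 0.454],
  [0, -0.0076, -0.0294, -0.0172, 0.0716, 0.395, 0.454],
  [0, -0.0076, -0.0294, -0.0172, 0.0716, 0.395, 0.454],
  [0, -0.0076, -0.0294, -0.0172, 0.0716, 0.395, 0.454],
  [0, -0.0076, -0.0294, -0.0172, 0.0716, 0.395, 0.454],
  [0, -0.0076, -0.0294, -0.0172, 0.0716, 0.395, 0.454],
])

```text
time: 23.0
ee_pos: [0.4501, 0.0494, 0.3306]
tcp_rot: [179.9, -0.1, 179.9]
ft_force: [0.3, -0.1, -0.2]
opening: 1.002
grasp_force: 0.0
```

Call:
step_arm([
  [0, 0, 0, 0, 0, 0, 0],
  [0, 0, 0, 0, 0, 0, 0],
  [0, 0, 0, 0, 0, 0, 0],
  [0, 0, 0, 0, 0, 0, 0],
])

```text
time: 23.4
ee_pos: [0.4493, 0.0512, 0.3307]
tcp_rot: [179.9, 0.1, -179.9]
ft_force: [0.5, 0.1, 0.8]
opening: 1.001
grasp_force: 0.0
```

```bash
cat > packs.py <<'E'
from h import *
def packs(im,E,z=.09,amin=400):
    g=cv2.cvtColor(im,cv2.COLOR_RGB2HSV); m=(((g[:,:,0]<8)|(g[:,:,0]>172))&(g[:,:,1]>150)&(g[:,:,2]>90)).astype(np.uint8)
    m=cv2.morphologyEx(m,cv2.MORPH_OPEN,np.ones((3,3)))
    out=[]
    for c in cv2.findContours(m,cv2.RETR_EXTERNAL,cv2.CHAIN_APPROX_NONE)[0]:
        if cv2.contourArea(c)<amin: continue
        W=np.array([onz(E,*q[0],z)[:2]*1000 for q in c],np.float32)
        (x,y),(a,b),t=cv2.minAreaRect(W)
        if a<b: a,b,t=b,a,t-90
        t=(t+90)%180-90
        out.append((x,y,t)); print('pix',np.round(c.reshape(-1,2).mean(0)),'xy',round(x,1),round(y,1),'size',round(a,1),round(b,1),'yaw',round(t,1))
    return out
E
python3 - <<'E'
from packs import *
print(cur()[0],r.read_state()['tcp_rot'])
E=ext('wrist');im=snap('wrist','w10.png');packs(im,E)
E
```

```text
[0.44934544 0.05120406 0.33068235] [ 1.79883421e+02  6.94267632e-02 -1.79909258e+02]
pix [303. 260.] xy 559.9 85.9 size 81.0 48.3 yaw -7.5
pix [230. 254.] xy 552.0 -7.2 size 81.6 48.1 yaw -6.3
pix [245. 168.] xy 442.0 15.4 size 78.7 47.8 yaw -5.5
```

View pics/w10.png

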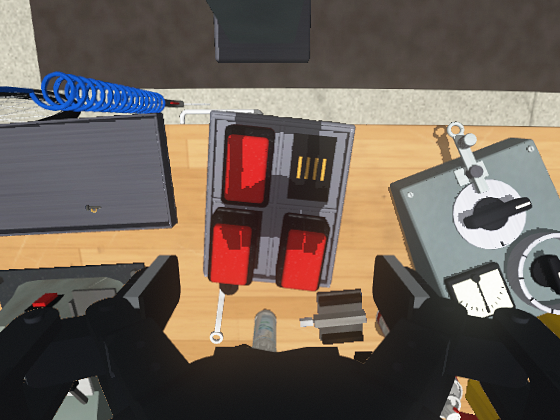

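The dock shows three packs, at (303,260), (230,254) and (245,168), with measured tops of about 81x48 mm. The tray is to the left of the picture, at (0–176, 115–230). I locate the tray in the top view.

```bash
python3 - <<'E'
from packs import *
im=cv2.imread('pics/top2.png')[:,:,::-1].copy();E=ext('top')
hsv=cv2.cvtColor(im,cv2.COLOR_RGB2HSV)
m=((hsv[:,:,1]<60)&(hsv[:,:,2]<120)).astype(np.uint8); k=np.zeros_like(m);k[222:290,314:436]=1;m*=k
m=cv2.morphologyEx(m,cv2.MORPH_OPEN,np.ones((5,5)))
c=max(cv2.findContours(m,cv2.RETR_EXTERNAL,cv2.CHAIN_APPROX_NONE)[0],key=cv2.contourArea)
print(cv2.boundingRect(c))
for z in(.028,):
    W=np.array([onz(E,*q[0],z)[:2]*1000 for q in c],np.float32);print(cv2.minAreaRect(W),W.min(0),W.max(0))
R=toolR([0,0,-1],[np.sin(np.radians(5.5)),np.cos(np.radians(5.5)),0])
plan([.442,.0155,.13],R,7); plan([.442,.0155,.074],R,3,np.array([.442,.0155,.13]),R)
print(r.read_state()['qpos'])
E
```

```text
Traceback (most recent call last):
ValueError: max() iterable argument is empty
```

```bash
python3 - <<'E'
from packs import *
im=cv2.imread('pics/top2.png')[:,:,::-1].copy();E=ext('top')
hsv=cv2.cvtColor(im,cv2.COLOR_RGB2HSV); print(im[255,375],hsv[255,375],hsv[250,340],hsv[226,375],hsv[270,312])
m=((abs(hsv[:,:,0].astype(int)-hsv[255,375,0])<25)&(hsv[:,:,2]<150)).astype(np.uint8); k=np.zeros_like(m);k[222:290,314:436]=1;m*=k
m=cv2.morphologyEx(m,cv2.MORPH_OPEN,np.ones((3,3)))
c=max(cv2.findContours(m,cv2.RETR_EXTERNAL,cv2.CHAIN_APPROX_NONE)[0],key=cv2.contourArea)
print(cv2.boundingRect(c))
for z in(.028,):
    W=np.array([onz(E,*q[0],z)[:2]*1000 for q in c],np.float32);print(cv2.minAreaRect(W),W.min(0),W.max(0))
R=toolR([0,0,-1],[np.sin(np.radians(5.5)),np.cos(np.radians(5.5)),0])
plan([.442,.0155,.13],R,7); plan([.442,.0155,.074],R,3,np.array([.442,.0155,.13]),R)
print(r.read_state()['qpos'])
E
```

```text
[127 123 129] [140  12 129] [170  12 131] [ 18 115 206] [ 18 104 214]
(324, 231, 102, 51)
((460.84320068359375, -260.8395690917969), (151.99176025390625, 316.10943603515625), 2.8692049980163574) [ 379.613   -420.67508] [ 537.7213   -104.997635]
7 rows [0.0011, -0.0065, 0.0359, 0.0033, 0.0025, 0.1598] mm/row 29.2
3 rows [0.0, 0.0, 0.0233, 0.0, 0.0, 0.0] mm/row 18.7
[ -3.01821281 -23.71188148 106.45862899   0.11744015  97.16583207
 -93.09492134]
```

Call:
step_arm([
  [50, 0.0011, -0.0065, 0.0359, 0, 0, 0.16],
  [50, 0.0011, -0.0065, 0.0359, 0, 0, 0.16],
  [50, 0.0011, -0.0065, 0.0359, 0, 0, 0.16],
  [50, 0.0011, -0.0065, 0.0359, 0, 0, 0.16],
  [50, 0.0011, -0.0065, 0.0359, 0, 0, 0.16],
  [50, 0.0011, -0.0065, 0.0359, 0, 0, 0.16],
  [50, 0.0011, -0.0065, 0.0359, 0, 0, 0.16],
  [50, 0, 0, 0, 0, 0, 0],
  [50, 0, 0, 0, 0, 0, 0],
  [50, 0, 0, 0, 0, 0, 0],
])

```text
time: 24.45
ee_pos: [0.4441, 0.015, 0.1328]
tcp_rot: [179.9, 0.3, 174.5]
ft_force: [1.2, 0.6, 1.1]
opening: 0.804
grasp_force: 0.0
```

```bash
python3 - <<'E'
from packs import *
print(cur()[0]);E=ext('wrist');im=snap('wrist');packs(im,E)
R=toolR([0,0,-1],[np.sin(np.radians(5.5)),np.cos(np.radians(5.5)),0])
plan([.442,.0155,.074],R,3)
E
```

```text
[0.44405195 0.01498403 0.13279318]
pix [260. 336.] xy 517.9 -3.4 size 46.6 22.9 yaw 84.4
pix [276. 222.] xy 441.3 15.3 size 79.0 47.2 yaw -5.6
3 rows [0.0011, 0.0001, 0.0246, 0.0076, 0.0244, -0.003] mm/row 19.7
```

Call:
step_arm([
  [50, 0.0011, 0, 0.0243, 0, 0, 0],
  [50, 0.0011, 0, 0.0243, 0, 0, 0],
  [50, 0.0011, 0, 0.0243, 0, 0, 0],
  [50, 0, 0, 0, 0, 0, 0],
  [50, 0, 0, 0, 0, 0, 0],
])

```text
time: 25.0
ee_pos: [0.4412, 0.0152, 0.0737]
tcp_rot: [179.9, 0.2, 174.4]
ft_force: [-0.3, -0.6, 1.0]
opening: 0.807
grasp_force: 0.0
```

Call:
step_arm([
  [255, 0, 0, 0, 0, 0, 0],
  [255, 0, 0, 0, 0, 0, 0],
  [255, 0, 0, 0, 0, 0, 0],
  [255, 0, 0, 0, 0, 0, 0],
  [255, 0, 0, 0, 0, 0, 0],
], squeeze=100)

```text
time: 25.5
ee_pos: [0.4419, 0.0152, 0.075]
tcp_rot: [179.9, 0.3, 174.4]
ft_force: [-1.3, 1.6, 5.7]
opening: 0.531
grasp_force: 103.8
```

Call:
step_arm([
  [255, 0, 0, -0.01, 0, 0, 0],
  [255, 0, 0, -0.02, 0, 0, 0],
  [255, 0, 0, -0.01, 0, 0, 0],
  [255, 0, 0, 0, 0, 0, 0],
  [255, 0, 0, 0, 0, 0, 0],
])

```text
time: 26.0
ee_pos: [0.44, 0.0151, 0.1041]
tcp_rot: [179.9, 0.1, 174.4]
ft_force: [0.6, 0.9, -5.7]
opening: 0.528
grasp_force: 103.3
```

```bash
python3 - <<'E'
from packs import *
print(cur()[0]);E=ext('wrist');im=snap('wrist');packs(im,E)
t=np.radians(0);R=toolR([0,0,-1],[0,1.,0]); p,R0=cur()
plan([.458,-.367,p[2]+.01],R,12)
E
```

```text
[0.43997883 0.01507528 0.10410696]
pix [416. 387.] xy 540.3 89.6 size 60.5 14.3 yaw 33.6
pix [276. 264.] xy 453.4 13.7 size 97.3 57.3 yaw -5.6
12 rows [-0.004, -0.0397, -0.0011, 0.0019, 0.0013, -0.0931] mm/row 31.9
```

Call:
step_arm([
  [255, -0.004, -0.02, -0.005, 0, 0, -0.093],
  [255, -0.004, -0.04, -0.0017, 0, 0, -0.093],
  [255, -0.004, -0.04, -0.0017, 0, 0, -0.093],
  [255, -0.004, -0.04, -0.0017, 0, 0, -0.093],
  [255, -0.004, -0.04, -0.0017, 0, 0, -0.093],
  [255, -0.004, -0.04, -0.001, 0, 0, -0.093],
  [255, -0.004, -0.04, 0, 0, 0, -0.093],
  [255, -0.004, -0.04, 0, 0, 0, -0.093],
  [255, -0.004, -0.04, 0, 0, 0, -0.093],
  [255, -0.004, -0.04, 0, 0, 0, -0.093],
])

```text
time: 27.05
ee_pos: [0.4535, -0.2912, 0.1128]
tcp_rot: [179.8, 0.1, 179.1]
ft_force: [1.0, 1.1, -4.7]
opening: 0.529
grasp_force: 103.7
```

Call:
step_arm([
  [255, -0.004, -0.04, 0, 0, 0, -0.093],
  [255, -0.004, -0.04, 0, 0, 0, -0.093],
  [255, 0, -0.02, 0, 0, 0, 0],
  [255, 0, 0, 0, 0, 0, 0],
  [255, 0, 0, 0, 0, 0, 0],
  [255, 0, 0, 0, 0, 0, 0],
])

```text
time: 27.65
ee_pos: [0.4596, -0.3689, 0.1133]
tcp_rot: [179.8, 0.1, -180.0]
ft_force: [-1.0, 0.8, -4.7]
opening: 0.536
grasp_force: 104.0
```

```bash
python3 - <<'E'
from packs import *
p,R0=cur();print(p,r.read_state()['opening'],r.read_state()['tcp_rot']);im=snap('wrist','w11.png');E=ext('wrist');packs(im,E)
plan([.458,-.367,.052],toolR([0,0,-1],[0,1.,0]),4)
E
```

```text
[ 0.45959581 -0.36892429  0.11329013] 0.5356160376683932 [ 1.79806687e+02  1.02991557e-01 -1.79962166e+02]
pix [276. 264.] xy 478.0 -368.8 size 103.1 60.6 yaw 0.3
4 rows [0.0006, 0.0006, 0.0192, 0.0083, 0.006, 0.0027] mm/row 15.4
```

View pics/w11.png

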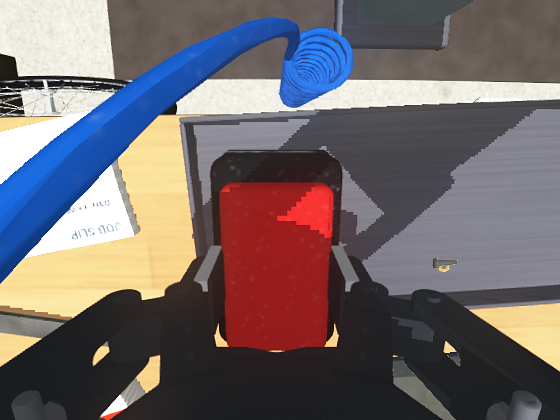

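The pack is held above the tray's right end; the tray's front edge runs (182,119)–(560,97) and its right wall goes down from (182,119). I compute the tray pose from these.

```bash
python3 - <<'E'
from packs import *
E=ext('wrist')
a=onz(E,181,121,.028);b=onz(E,540,99,.028);c=onz(E,196,245,.028);d=onz(E,555,289,.028)
print(a,b,c,d); e=b-a; print('yaw',np.degrees(np.arctan2(-e[0],e[1])))
yw=np.arctan2(-e[0],e[1]); X=np.array([np.cos(yw),np.sin(yw),0]);Y=np.array([-X[1],X[0],0])
ctr=a+X*.081+Y*.164; print('centre',ctr,'back edge test',(d-ctr)@X, 'side',(c-a)@X,(c-a)@Y)
for k in(-.102,0,.102):print(ctr+Y*k)
p=ctr-Y*.102
R=toolR([0,0,-1],Y)
plan([p[0],p[1],.052],R,4)
E
```

```text
[ 0.39595603 -0.4336332   0.028     ] [ 0.37977856 -0.18745147  0.028     ] [ 0.48626892 -0.42905949  0.028     ] [ 0.52567711 -0.14277454  0.028     ]
yaw 3.7597028552884253
centre [ 0.46602788 -0.26467482  0.028     ] back edge test 0.06751411277295097 side 0.09041843391713258 -0.0013581377146124566
[ 0.47271623 -0.3664553   0.028     ]
[ 0.46602788 -0.26467482  0.028     ]
[ 0.45933952 -0.16289434  0.028     ]
4 rows [-0.0041, 0.0007, 0.0192, 0.0081, 0.0063, -0.1853] mm/row 15.7
```

Call:
step_arm([
  [255, -0.003, 0.0007, 0.022, 0, 0, -0.18],
  [255, -0.003, 0.0007, 0.022, 0, 0, -0.18],
  [255, -0.003, 0.0007, 0.018, 0, 0, -0.18],
  [255, -0.003, 0.0007, 0.011, 0, 0, -0.18],
  [255, 0, 0, 0.004, 0, 0, 0],
  [255, 0, 0, 0.001, 0, 0, 0],
  [255, 0, 0, 0, 0, 0, 0],
  [255, 0, 0, 0, 0, 0, 0],
])

```text
time: 28.5
ee_pos: [0.47, -0.3683, 0.0527]
tcp_rot: [180.0, 0.2, -176.4]
ft_force: [0.2, 0.4, -5.2]
opening: 0.534
grasp_force: 103.9
```

Call:
step_arm([
  [255, 0, 0, 0.002, 0, 0, 0],
  [255, 0, 0, 0.002, 0, 0, 0],
  [255, 0, 0, 0, 0, 0, 0],
])

```text
time: 28.8
ee_pos: [0.4698, -0.3682, 0.0491]
tcp_rot: [180.0, 0.2, -176.4]
ft_force: [-1.6, 0.4, -0.8]
opening: 0.534
grasp_force: 104.2
```

Call:
step_arm([
  [50, 0, 0, 0, 0, 0, 0],
  [50, 0, 0, 0, 0, 0, 0],
  [50, 0, 0, 0, 0, 0, 0],
  [50, 0, 0, -0.03, 0, 0, 0],
  [50, 0, 0, -0.06, 0, 0, 0],
  [50, 0, 0, -0.06, 0, 0, 0],
  [50, 0, 0, -0.06, 0, 0, 0],
  [50, 0, 0, -0.06, 0, 0, 0],
  [50, 0, 0, 0, 0, 0, 0],
  [50, 0, 0, 0, 0, 0, 0],
])

```text
time: 29.8
ee_pos: [0.4697, -0.3689, 0.2671]
tcp_rot: [-179.9, 0.3, -176.4]
ft_force: [-0.2, -0.0, -0.2]
opening: 0.802
grasp_force: 0.0
```

```bash
python3 - <<'E'
from packs import *
print(cur()[0]); im=snap('wrist'); packs(im,ext('wrist'),.064)
t=np.radians(6);plan([.46,.02,.27],toolR([0,0,-1],[np.sin(t),np.cos(t),0]),10)
E
```

```text
[ 0.46973739 -0.36886487  0.26709266]
pix [277. 179.] xy 467.6 -366.9 size 78.3 46.8 yaw 3.8
10 rows [0.0017, 0.0486, -0.0007, 0.0017, 0.0035, 0.1919] mm/row 38.9
```

Pack 1 lies well in the tray. Back over the dock.

Call:
step_arm([
  [50, 0.0017, 0.0486, 0, 0, 0, 0.192],
  [50, 0.0017, 0.0486, 0, 0, 0, 0.192],
  [50, 0.0017, 0.0486, 0, 0, 0, 0.192],
  [50, 0.0017, 0.0486, 0, 0, 0, 0.192],
  [50, 0.0017, 0.0486, 0, 0, 0, 0.192],
  [50, 0.0017, 0.0486, 0, 0, 0, 0.192],
  [50, 0.0017, 0.0486, 0, 0, 0, 0.192],
  [50, 0.0017, 0.0486, 0, 0, 0, 0.192],
  [50, 0.0017, 0.0486, 0, 0, 0, 0.192],
  [50, 0.0017, 0.0486, 0, 0, 0, 0.192],
])

```text
time: 30.85
ee_pos: [0.459, 0.022, 0.2625]
tcp_rot: [179.9, -0.1, 173.9]
ft_force: [0.3, 0.3, -0.0]
opening: 0.804
grasp_force: 0.0
```

Call:
step_arm([
  [50, 0, 0, 0, 0, 0, 0],
  [50, 0, 0, 0, 0, 0, 0],
  [50, 0, 0, 0, 0, 0, 0],
  [50, 0, 0, 0, 0, 0, 0],
])

```text
time: 31.25
ee_pos: [0.4601, 0.0193, 0.2643]
tcp_rot: [179.9, 0.1, 173.9]
ft_force: [-0.4, -0.5, 0.2]
opening: 0.803
grasp_force: 0.0
```

```bash
python3 - <<'E'
from packs import *
print(cur()[0]); im=snap('wrist'); o=packs(im,ext('wrist'))
x,y,t=min(o,key=lambda q:q[1]); t=np.radians(t); R=toolR([0,0,-1],[-np.sin(t),np.cos(t),0])
plan([x/1000,y/1000,.14],R,8)
E
```

```text
[0.46012087 0.01929872 0.26433638]
pix [260. 271.] xy 552.0 -7.6 size 81.3 47.4 yaw -6.1
pix [344. 266.] xy 559.7 85.3 size 81.5 47.9 yaw -8.0
8 rows [-0.0147, -0.0027, 0.0195, 0.0028, 0.0024, 0.0006] mm/row 19.6
```

Call:
step_arm([
  [50, -0.0147, -0.0027, 0.0195, 0, 0, 0],
  [50, -0.0147, -0.0027, 0.0195, 0, 0, 0],
  [50, -0.0147, -0.0027, 0.0195, 0, 0, 0],
  [50, -0.0147, -0.0027, 0.0195, 0, 0, 0],
  [50, -0.0147, -0.0027, 0.0195, 0, 0, 0],
  [50, -0.0147, -0.0027, 0.0195, 0, 0, 0],
  [50, -0.0147, -0.0027, 0.0195, 0, 0, 0],
  [50, -0.0147, -0.0027, 0.0195, 0, 0, 0],
  [50, 0, 0, 0, 0, 0, 0],
  [50, 0, 0, 0, 0, 0, 0],
])

```text
time: 32.3
ee_pos: [0.5521, -0.0072, 0.1403]
tcp_rot: [179.9, 0.1, 173.9]
ft_force: [-0.0, 0.1, 0.4]
opening: 0.803
grasp_force: 0.0
```

```bash
python3 - <<'E'
from packs import *
print(cur()[0]); im=snap('wrist'); o=packs(im,ext('wrist'))
t=np.radians(-6.1); R=toolR([0,0,-1],[-np.sin(t),np.cos(t),0])
plan([.552,-.0075,.074],R,4)
E
```

```text
[ 0.55211869 -0.00716307  0.14030109]
pix [539. 309.] xy 638.7 168.9 size 42.5 31.2 yaw 8.5
pix [276. 224.] xy 553.6 -7.5 size 79.9 47.5 yaw -6.5
pix [423. 218.] xy 561.6 83.9 size 80.0 50.1 yaw -7.6
4 rows [0.0002, -0.0002, 0.021, 0.006, 0.0085, 0.0019] mm/row 16.8
```

Call:
step_arm([
  [50, 0, 0, 0.024, 0, 0, 0],
  [50, 0, 0, 0.024, 0, 0, 0],
  [50, 0, 0, 0.023, 0, 0, 0],
  [50, 0, 0, 0.01, 0, 0, 0],
  [50, 0, 0, 0, 0, 0, 0],
  [255, 0, 0, 0, 0, 0, 0],
  [255, 0, 0, 0, 0, 0, 0],
  [255, 0, 0, 0, 0, 0, 0],
  [255, 0, 0, 0, 0, 0, 0],
  [255, 0, 0, 0, 0, 0, 0],
])

```text
time: 33.35
ee_pos: [0.5536, -0.0068, 0.0781]
tcp_rot: [179.9, 0.3, 174.0]
ft_force: [-3.6, -2.3, 6.1]
opening: 0.53
grasp_force: 103.0
```

Call:
step_arm([
  [255, 0, 0, -0.01, 0, 0, 0],
  [255, 0, 0, -0.02, 0, 0, 0],
  [255, 0, 0, -0.015, 0, 0, 0],
  [255, 0, 0, 0, 0, 0, 0],
  [255, 0, 0, 0, 0, 0, 0],
])

```text
time: 33.85
ee_pos: [0.5528, -0.0064, 0.1124]
tcp_rot: [179.9, 0.2, 174.0]
ft_force: [0.3, -0.0, -4.0]
opening: 0.529
grasp_force: 103.6
```

```bash
python3 - <<'E'
from packs import *
p,R0=cur();print(p)
q=np.array([.463,.02,.112]);t=np.radians(3.5);R=toolR([0,0,-1],[-np.sin(t),np.cos(t),0])
plan(q,R0,3); plan([.463,-.263,.112],R,8,q,R0)
E
```

```text
[ 0.55282925 -0.00641927  0.11240826]
3 rows [0.0384, 0.007, 0.0, 0.0, 0.0, 0.0] mm/row 31.2
8 rows [-0.0014, -0.0442, -0.0, 0.0024, 0.0057, -0.2376] mm/row 35.4
```

Call:
step_arm([
  [255, 0.02, -0.002, 0, 0, 0, 0],
  [255, 0.038, -0.004, 0, 0, 0, 0],
  [255, 0.038, -0.004, 0, 0, 0, 0],
  [255, 0.018, -0.002, 0, 0, 0, 0],
  [255, -0.0014, -0.02, 0, 0, 0, -0.24],
  [255, -0.0014, -0.04, 0, 0, 0, -0.24],
  [255, -0.0014, -0.04, 0, 0, 0, -0.24],
  [255, -0.0014, -0.04, 0, 0, 0, -0.24],
  [255, -0.0014, -0.04, 0, 0, 0, -0.24],
  [255, -0.0014, -0.04, 0, 0, 0, -0.24],
])

```text
time: 34.85
ee_pos: [0.4583, -0.1834, 0.1103]
tcp_rot: [179.9, 0.1, -178.8]
ft_force: [0.7, -0.0, -5.3]
opening: 0.531
grasp_force: 103.7
```

Call:
step_arm([
  [255, -0.0014, -0.04, 0, 0, 0, -0.24],
  [255, -0.0014, -0.04, 0, 0, 0, -0.24],
  [255, 0, -0.02, 0, 0, 0, 0],
  [255, 0, 0, 0, 0, 0, 0],
  [255, 0, 0, 0, 0, 0, 0],
  [255, 0, 0, 0, 0, 0, 0],
])

```text
time: 35.45
ee_pos: [0.4641, -0.261, 0.1104]
tcp_rot: [179.8, 0.1, -176.4]
ft_force: [-0.2, 0.1, -5.9]
opening: 0.534
grasp_force: 104.0
```

```bash
python3 - <<'E'
from packs import *
p,R0=cur();print(p,r.read_state()['ft_force'],r.read_state()['opening'])
t=np.radians(3.5);R=toolR([0,0,-1],[-np.sin(t),np.cos(t),0])
plan([.463,-.263,.056],R,4); im=snap('wrist'); o=packs(im,ext('wrist'))
E
```

```text
[ 0.46405013 -0.26102982  0.11042907] [-0.2486866   0.07472959 -5.89139429] 0.533792045729987
4 rows [0.0004, -0.0006, 0.017, 0.0084, 0.0059, 0.0071] mm/row 13.6
pix [276. 261.] xy 478.8 -260.1 size 98.4 58.1 yaw 3.5
pix [107. 221.] xy 459.3 -351.3 size 68.0 43.7 yaw 3.7
```

Call:
step_arm([
  [255, 0, 0, 0.018, 0, 0, 0],
  [255, 0, 0, 0.02, 0, 0, 0],
  [255, 0, 0, 0.018, 0, 0, 0],
  [255, 0, 0, 0.01, 0, 0, 0],
  [255, 0, 0, 0.003, 0, 0, 0],
  [255, 0, 0, 0, 0, 0, 0],
  [255, 0, 0, 0, 0, 0, 0],
])

```text
time: 36.2
ee_pos: [0.465, -0.2627, 0.0565]
tcp_rot: [180.0, 0.2, -176.4]
ft_force: [0.6, -0.1, -6.2]
opening: 0.525
grasp_force: 103.9
```

Call:
step_arm([
  [255, 0, 0, 0.002, 0, 0, 0],
  [255, 0, 0, 0.001, 0, 0, 0],
  [255, 0, 0, 0, 0, 0, 0],
])

```text
time: 36.5
ee_pos: [0.4646, -0.2623, 0.0536]
tcp_rot: [179.9, 0.2, -176.4]
ft_force: [0.4, 0.1, -4.2]
opening: 0.527
grasp_force: 103.9
```

Call:
step_arm([
  [255, 0, 0, 0.0015, 0, 0, 0],
  [255, 0, 0, 0.001, 0, 0, 0],
  [255, 0, 0, 0, 0, 0, 0],
])

```text
time: 36.8
ee_pos: [0.4647, -0.2625, 0.0522]
tcp_rot: [179.9, 0.2, -176.4]
ft_force: [-2.7, -0.4, 0.4]
opening: 0.524
grasp_force: 104.5
```

Call:
step_arm([
  [50, 0, 0, 0, 0, 0, 0],
  [50, 0, 0, 0, 0, 0, 0],
  [50, 0, 0, 0, 0, 0, 0],
  [50, 0, 0, -0.03, 0, 0, 0],
  [50, 0, 0, -0.06, 0, 0, 0],
  [50, 0, 0, -0.06, 0, 0, 0],
  [50, 0, 0, -0.06, 0, 0, 0],
  [50, 0, 0, -0.06, 0, 0, 0],
  [50, 0, 0, 0, 0, 0, 0],
  [50, 0, 0, 0, 0, 0, 0],
])

```text
time: 37.8
ee_pos: [0.4648, -0.2632, 0.2698]
tcp_rot: [-179.9, 0.4, -176.4]
ft_force: [-0.3, 0.1, -0.7]
opening: 0.807
grasp_force: 0.0
```

```bash
python3 - <<'E'
from packs import *
print(cur()[0]); im=snap('wrist'); packs(im,ext('wrist'),.064)
t=np.radians(7.8);plan([.47,.085,.27],toolR([0,0,-1],[np.sin(t),np.cos(t),0]),10)
E
```

```text
[ 0.46477446 -0.26323009  0.26979082]
pix [553. 289.] xy 578.9 79.3 size 82.8 28.4 yaw 17.9
pix [277. 178.] xy 462.6 -261.7 size 77.6 47.1 yaw 3.5
pix [182. 177.] xy 467.7 -364.6 size 77.8 48.6 yaw 3.5
10 rows [0.0004, 0.0435, -0.0003, 0.0019, 0.0036, 0.2279] mm/row 34.8
```

Call:
step_arm([
  [50, 0.0004, 0.0435, 0, 0, 0, 0.228],
  [50, 0.0004, 0.0435, 0, 0, 0, 0.228],
  [50, 0.0004, 0.0435, 0, 0, 0, 0.228],
  [50, 0.0004, 0.0435, 0, 0, 0, 0.228],
  [50, 0.0004, 0.0435, 0, 0, 0, 0.228],
  [50, 0.0004, 0.0435, 0, 0, 0, 0.228],
  [50, 0.0004, 0.0435, 0, 0, 0, 0.228],
  [50, 0.0004, 0.0435, 0, 0, 0, 0.228],
  [50, 0.0004, 0.0435, 0, 0, 0, 0.228],
  [50, 0.0004, 0.0435, 0, 0, 0, 0.228],
])

```text
time: 38.85
ee_pos: [0.4689, 0.0862, 0.2653]
tcp_rot: [179.9, -0.1, 172.1]
ft_force: [-0.1, 0.3, 0.0]
opening: 0.805
grasp_force: 0.0
```

Call:
step_arm([
  [50, 0, 0, 0, 0, 0, 0],
  [50, 0, 0, 0, 0, 0, 0],
  [50, 0, 0, 0, 0, 0, 0],
  [50, 0, 0, 0, 0, 0, 0],
])

```text
time: 39.25
ee_pos: [0.4699, 0.0837, 0.2674]
tcp_rot: [179.9, 0.1, 172.1]
ft_force: [-0.6, -0.0, 0.3]
opening: 0.8
grasp_force: 0.0
```

```bash
python3 - <<'E'
from packs import *
print(cur()[0]); im=snap('wrist'); o=packs(im,ext('wrist'))
x,y,t=min(o,key=lambda q:abs(q[0]-560)+abs(q[1]-85)); t=np.radians(t); R=toolR([0,0,-1],[-np.sin(t),np.cos(t),0])
plan([x/1000,y/1000,.14],R,8)
E
```

```text
[0.46985163 0.08374262 0.26736452]
pix [290. 266.] xy 559.9 86.8 size 81.1 48.0 yaw -8.0
8 rows [-0.0138, 0.0024, 0.02, 0.0026, 0.0027, 0.0034] mm/row 19.5
```

Call:
step_arm([
  [50, -0.0138, 0.0024, 0.02, 0, 0, 0],
  [50, -0.0138, 0.0024, 0.02, 0, 0, 0],
  [50, -0.0138, 0.0024, 0.02, 0, 0, 0],
  [50, -0.0138, 0.0024, 0.02, 0, 0, 0],
  [50, -0.0138, 0.0024, 0.02, 0, 0, 0],
  [50, -0.0138, 0.0024, 0.02, 0, 0, 0],
  [50, -0.0138, 0.0024, 0.02, 0, 0, 0],
  [50, -0.0138, 0.0024, 0.02, 0, 0, 0],
  [50, 0, 0, 0, 0, 0, 0],
  [50, 0, 0, 0, 0, 0, 0],
])

```text
time: 40.3
ee_pos: [0.5597, 0.0876, 0.1402]
tcp_rot: [179.9, 0.1, 172.1]
ft_force: [0.3, -0.1, -0.7]
opening: 0.807
grasp_force: 0.0
```

```bash
python3 - <<'E'
from packs import *
print(cur()[0]); im=snap('wrist'); o=packs(im,ext('wrist'))
t=np.radians(-7.9); R=toolR([0,0,-1],[-np.sin(t),np.cos(t),0])
plan([.5605,.0865,.076],R,4)
E
```

```text
[0.55972951 0.08758574 0.14023417]
pix [275. 225.] xy 561.6 86.8 size 79.0 47.4 yaw -7.7
4 rows [-0.0002, -0.0004, 0.0203, 0.0062, 0.0085, 0.0026] mm/row 16.3
```

Call:
step_arm([
  [50, 0, 0, 0.024, 0, 0, 0],
  [50, 0, 0, 0.024, 0, 0, 0],
  [50, 0, 0, 0.022, 0, 0, 0],
  [50, 0, 0, 0.01, 0, 0, 0],
  [50, 0, 0, 0, 0, 0, 0],
  [255, 0, 0, 0, 0, 0, 0],
  [255, 0, 0, 0, 0, 0, 0],
  [255, 0, 0, 0, 0, 0, 0],
  [255, 0, 0, 0, 0, 0, 0],
  [255, 0, 0, 0, 0, 0, 0],
])

```text
time: 41.35
ee_pos: [0.5611, 0.0881, 0.0787]
tcp_rot: [179.9, 0.3, 172.2]
ft_force: [-3.1, -1.1, 6.1]
opening: 0.526
grasp_force: 102.8
```

Call:
step_arm([
  [255, 0, 0, -0.01, 0, 0, 0],
  [255, 0, 0, -0.02, 0, 0, 0],
  [255, 0, 0, -0.015, 0, 0, 0],
  [255, 0, 0, 0, 0, 0, 0],
  [255, 0, 0, 0, 0, 0, 0],
])

```text
time: 41.85
ee_pos: [0.5605, 0.0883, 0.1131]
tcp_rot: [179.9, 0.2, 172.2]
ft_force: [0.8, 0.0, -3.7]
opening: 0.526
grasp_force: 103.0
```

```bash
python3 - <<'E'
from packs import *
p,R0=cur();print(p)
q=np.array([.458,.087,.113]);t=np.radians(3.5);R=toolR([0,0,-1],[-np.sin(t),np.cos(t),0])
plan(q,R0,3); plan([.457,-.161,.113],R,7,q,R0)
E
```

```text
[0.56048536 0.08830539 0.1131201 ]
3 rows [0.0422, -0.0063, -0.0001, 0.0, 0.0, 0.0] mm/row 34.2
7 rows [-0.0021, -0.0443, -0.0001, 0.0033, 0.0069, -0.323] mm/row 35.5
```

Call:
step_arm([
  [255, 0.022, -0.003, 0, 0, 0, 0],
  [255, 0.042, -0.006, 0, 0, 0, 0],
  [255, 0.042, -0.006, 0, 0, 0, 0],
  [255, 0.021, -0.004, 0, 0, 0, 0],
  [255, -0.002, -0.022, 0, 0, 0, -0.32],
  [255, -0.002, -0.044, 0, 0, 0, -0.32],
  [255, -0.002, -0.044, 0, 0, 0, -0.32],
  [255, -0.002, -0.044, 0, 0, 0, -0.32],
  [255, -0.002, -0.044, 0, 0, 0, -0.32],
  [255, -0.002, -0.044, 0, 0, 0, -0.32],
])

```text
time: 42.85
ee_pos: [0.4545, -0.1078, 0.111]
tcp_rot: [179.9, 0.1, -178.1]
ft_force: [0.7, 0.6, -3.7]
opening: 0.528
grasp_force: 103.2
```

Call:
step_arm([
  [255, -0.002, -0.044, 0, 0, 0, -0.32],
  [255, 0, -0.022, 0, 0, 0, 0],
  [255, 0, 0, 0, 0, 0, 0],
  [255, 0, 0, 0, 0, 0, 0],
  [255, 0, 0, 0, 0, 0, 0],
])

```text
time: 43.35
ee_pos: [0.4586, -0.1584, 0.111]
tcp_rot: [179.9, 0.1, -176.6]
ft_force: [0.7, 0.7, -2.8]
opening: 0.527
grasp_force: 103.4
```

```bash
python3 - <<'E'
from packs import *
p,R0=cur();print(p,r.read_state()['ft_force'],r.read_state()['opening'])
t=np.radians(3.5);R=toolR([0,0,-1],[-np.sin(t),np.cos(t),0])
plan([.457,-.161,.056],R,4); im=snap('wrist'); o=packs(im,ext('wrist'))
E
```

```text
[ 0.45861326 -0.15839922  0.11096937] [ 0.66700795  0.68331824 -2.8068606 ] 0.5273841212873109
4 rows [0.0006, -0.0008, 0.0172, 0.0074, 0.0056, -0.0031] mm/row 13.8
pix [276. 262.] xy 474.3 -157.5 size 98.9 58.1 yaw 3.4
pix [112. 222.] xy 454.2 -246.2 size 68.3 43.4 yaw 3.4
```

Call:
step_arm([
  [255, 0.0006, -0.0008, 0.018, 0, 0, 0],
  [255, 0.0006, -0.0008, 0.02, 0, 0, 0],
  [255, 0.0006, -0.0008, 0.018, 0, 0, 0],
  [255, 0.0006, -0.0008, 0.01, 0, 0, 0],
  [255, 0, 0, 0.003, 0, 0, 0],
  [255, 0, 0, 0.001, 0, 0, 0],
  [255, 0, 0, 0, 0, 0, 0],
])

```text
time: 44.1
ee_pos: [0.4579, -0.1622, 0.0561]
tcp_rot: [179.9, 0.2, -176.6]
ft_force: [-0.0, 0.2, -3.3]
opening: 0.524
grasp_force: 103.4
```

Call:
step_arm([
  [255, 0, 0, 0.0015, 0, 0, 0],
  [255, 0, 0, 0.0015, 0, 0, 0],
  [255, 0, 0, 0, 0, 0, 0],
])

```text
time: 44.4
ee_pos: [0.4575, -0.162, 0.0534]
tcp_rot: [179.9, 0.2, -176.6]
ft_force: [0.3, -0.1, -3.9]
opening: 0.525
grasp_force: 103.4
```

Call:
step_arm([
  [255, 0, 0, 0.001, 0, 0, 0],
  [255, 0, 0, 0.001, 0, 0, 0],
  [255, 0, 0, 0, 0, 0, 0],
])

```text
time: 44.7
ee_pos: [0.4577, -0.1622, 0.0527]
tcp_rot: [179.9, 0.2, -176.6]
ft_force: [-4.6, -0.5, 6.1]
opening: 0.529
grasp_force: 104.3
```

Call:
step_arm([
  [50, 0, 0, 0, 0, 0, 0],
  [50, 0, 0, 0, 0, 0, 0],
  [50, 0, 0, 0, 0, 0, 0],
  [50, 0, 0, -0.03, 0, 0, 0],
  [50, 0, 0, -0.06, 0, 0, 0],
  [50, 0, 0, -0.06, 0, 0, 0],
  [50, 0, 0, -0.06, 0, 0, 0],
  [50, 0, 0, -0.06, 0, 0, 0],
  [50, 0, 0, 0, 0, 0, 0],
  [50, 0, 0, 0, 0, 0, 0],
])

```text
time: 45.7
ee_pos: [0.4577, -0.1628, 0.2695]
tcp_rot: [-180.0, 0.4, -176.6]
ft_force: [-0.2, -0.1, -0.5]
opening: 0.804
grasp_force: 0.0
```

```bash
python3 - <<'E'
from packs import *
print(cur()[0]); im=snap('wrist','w12.png'); packs(im,ext('wrist'),.064)
snap('top','top3.png');E=ext('top');packs(snap('top'),E,.064,150)
E
```

```text
[ 0.45765988 -0.16276249  0.26946541]
pix [276. 179.] xy 456.5 -161.8 size 77.8 47.3 yaw 3.5
pix [186. 179.] xy 462.0 -259.6 size 78.0 48.5 yaw 3.4
pix [ 92. 179.] xy 466.8 -362.2 size 78.4 51.4 yaw 3.6
pix [548. 320.] xy 274.7 -801.8 size 64.7 30.0 yaw -1.2
pix [ 83. 270.] xy 384.7 623.6 size 119.2 53.5 yaw 88.7
pix [108. 247.] xy 445.0 555.4 size 154.3 118.4 yaw -57.3
pix [ 87. 229.] xy 512.9 616.4 size 139.2 78.3 yaw -89.7
pix [546. 163.] xy 770.6 -816.0 size 61.1 56.1 yaw -87.4
pix [296. 147.] xy 784.7 -6.9 size 67.0 65.1 yaw 1.6
pix [319. 113.] xy 899.6 -74.0 size 173.5 144.6 yaw -87.7
pix [367. 102.] xy 940.9 -230.7 size 118.2 75.8 yaw -82.3
pix [533.  65.] xy 1104.6 -786.9 size 165.7 60.7 yaw -85.5
pix [225.  61.] xy 1063.6 222.1 size 67.7 65.7 yaw -58.0
```

```bash
python3 -c "
from station import r
print(r.job_done())"
```

```text
the job is handed in; nothing more can be done
None
```

The job is handed in at about 46 s of the 210 s: needle on zero, isolator OFF, hasp fully out, and all three packs flat in the tray by my last wrist-camera measurement; the interface returned no verdict.

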